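Empty a manikin's battery case with a hooked pick and close it

TASK

This training manikin's battery case is going into storage. With the hooked pick, drag every battery out of its narrow bay (keep the fingers off a battery until it is out of the case) and lay all the batteries in the open tray; lay the pick back on its mat, hook down and wholly on the mat. Last of all, set the cover on the case, lying flat with its edges flush with the case walls all round, and leave the tools and parts standing nearby as they are.

Things in the scene. Friction and masses are not known exactly. Their poses are not given: they have to be found in the camera images.
- case: Off-white battery case fixed to the bench. Walled part 110 (x) x 164 (y) mm, wall tops 44 mm up; origin on the bench under its centre. A 4 mm base plate is the bays' floor and runs on in front as a shelf to x=-180. Four bays along x, at y=-63, -21, +21, +63, each 18 mm wide, open on top and at the mouth at x=-55, back wall at x=+47. Ribs between bays are 43 mm high; side and back walls carry the cover.
- case_mouth (a point): Middle of the case's open front, where the bays end, on the floor plate: 55 mm in front (-x) of the case's origin, 4 mm above the bench; axes as the case's.
- pick: Hooked pick, starts on its mat. Grey handle 60 (x) x 28 (y) x 26 mm high stands on its flat underside; origin at the centre of that underside. A steel stem 6 wide, 5 high, 21 to 26 mm above the underside, runs ahead (+x) to a blade bent straight down at x=122.5 to 127.5, 8 mm wide, its lower end 2 mm above the underside's plane. 120 g, centre of mass in the handle.
- pick_tip (a point): Lower end of the pick's blade, centre: 125 mm ahead (+x) of the pick's origin, 2 mm above the plane of its underside; axes as the pick's.
- mat: Dark rubber mat fixed to the bench, 200 (x) x 60 (y) x 3 mm, the pick's place; origin on the bench under its centre.
- cover: Loose cover, off-white plate 110 (x) x 164 (y) x 5 mm, about 250 g, with a black grip rib on top at its centre, 14 wide (x) x 60 long (y), 5 to 27 mm above the underside. Origin: centre of the underside. In place, its origin is 44 mm straight above the case's and its x lies along the case's x, either way round.
- tray: Grey open tray fixed to the bench, 200 (x) x 125 (y) x 30 mm high, walls and floor 4 mm; origin on the bench under its centre.
- battery1: Battery, light grey bar 44 long (x) x 14 wide (y) x 16 mm high, about 50 g, with a notch across the middle of its top from side to side: 14 mm long in x, down to 5 mm above the underside. Origin: centre of the underside. Starts lengthwise in a bay, notch up, 40 to 73 mm behind the mouth; may be absent.
- battery2: Battery, light grey bar 44 long (x) x 14 wide (y) x 16 mm high, about 50 g, with a notch across the middle of its top from side to side: 14 mm long in x, down to 5 mm above the underside. Origin: centre of the underside. Starts lengthwise in a bay, notch up, 40 to 73 mm behind the mouth; may be absent.
- battery3: Battery, light grey bar 44 long (x) x 14 wide (y) x 16 mm high, about 50 g, with a notch across the middle of its top from side to side: 14 mm long in x, down to 5 mm above the underside. Origin: centre of the underside. Starts lengthwise in a bay, notch up, 40 to 73 mm behind the mouth; may be absent.
- battery4: Battery, light grey bar 44 long (x) x 14 wide (y) x 16 mm high, about 50 g, with a notch across the middle of its top from side to side: 14 mm long in x, down to 5 mm above the underside. Origin: centre of the underside. Starts lengthwise in a bay, notch up, 40 to 73 mm behind the mouth; may be absent.
- screwdriver: Green-handled screwdriver, 170 mm long, lying on the bench beyond the work: a bystander. Origin under it, on the bench.
- joint_disc: Black stepped disc, 90 mm across, 34 mm high, a manikin joint part: a bystander. Origin under its centre.
- grease_jar: Small off-white jar, 52 mm across, 65 mm high: a bystander. Origin under its centre.
Not all that is in view belongs to the job. What is meant by the cover is not orange, and is the larger of those in its own colour. Leave any blue look-alike of the tray alone.

How it is judged:
On the way, in this order (a step that is already met when the one before it is completed fails the run):
1. all batteries lie in the tray and the pick lies back on its mat (x of battery1 in the frame of tray between -0.096 and 0.096 m and y of battery1 in the frame of tray between -0.0585 and 0.0585 m and z of battery1 in the frame of tray between -0.002 and 0.03 m and linear speed of each of battery1, battery2, battery3, battery4 below 0.03 m/s and x of battery2 in the frame of tray between -0.096 and 0.096 m and y of battery2 in the frame of tray between -0.0585 and 0.0585 m and z of battery2 in the frame of tray between -0.002 and 0.03 m and x of battery3 in the frame of tray between -0.096 and 0.096 m and y of battery3 in the frame of tray between -0.0585 and 0.0585 m and z of battery3 in the frame of tray between -0.002 and 0.03 m and x of battery4 in the frame of tray between -0.096 and 0.096 m and y of battery4 in the frame of tray between -0.0585 and 0.0585 m and z of battery4 in the frame of tray between -0.002 and 0.03 m and x of pick in the frame of mat between -0.1 and 0.1 m and y of pick in the frame of mat between -0.035 and 0.035 m and z of pick in the frame of mat between -0.002 and 0.012 m and x of pick_tip in the frame of mat between -0.105 and 0.105 m and y of pick_tip in the frame of mat between -0.035 and 0.035 m and z of pick_tip in the frame of mat between -0.002 and 0.02 m and angle between pick's own z axis and vertical below 0.15 rad), for 0.2 s.
2. the cover lies flush on the case (x of cover in the frame of case between -0.005 and 0.005 m and y of cover in the frame of case between -0.005 and 0.005 m and z of cover in the frame of case between 0.04 and 0.048 m and angle between the x axis of cover and the x axis of case, either way round below 0.06 rad and angle between cover's own z axis and vertical below 0.05 rad and linear speed of cover below 0.02 m/s), for 0.2 s.
At the end, for the whole second after the job is handed in: Every battery rests inside the tray; the pick stands hook down on its mat, handle and tip within the mat's outline; the cover rests on the case walls, centred within 5 mm along and across and square within 0.06 rad; all at rest (all of step 1 and all of step 2); the robot touches nothing.
It fails at once if a finger touches battery 1 while it is still inside the case (contact force between the fingers and battery1 above 0.5 N and x of battery1 in the frame of case between -0.055 and 0.055 m and y of battery1 in the frame of case between -0.082 and 0.082 m and z of battery1 in the frame of case between -0.01 and 0.03 m).
It fails at once if a finger touches battery 2 while it is still inside the case (contact force between the fingers and battery2 above 0.5 N and x of battery2 in the frame of case between -0.055 and 0.055 m and y of battery2 in the frame of case between -0.082 and 0.082 m and z of battery2 in the frame of case between -0.01 and 0.03 m).
It fails at once if a finger touches battery 3 while it is still inside the case (contact force between the fingers and battery3 above 0.5 N and x of battery3 in the frame of case between -0.055 and 0.055 m and y of battery3 in the frame of case between -0.082 and 0.082 m and z of battery3 in the frame of case between -0.01 and 0.03 m).
It fails at once if a finger touches battery 4 while it is still inside the case (contact force between the fingers and battery4 above 0.5 N and x of battery4 in the frame of case between -0.055 and 0.055 m and y of battery4 in the frame of case between -0.082 and 0.082 m and z of battery4 in the frame of case between -0.01 and 0.03 m).
It fails at once if a bystander (screwdriver, joint disc or jar) is moved more than 3 cm (distance of any of screwdriver, joint_disc, grease_jar from where it was at the start of the episode above 0.03 m).
Of battery1, battery2, battery3, battery4 only 3 to 4 are there at a start; the rules pass over those that are not, and their reading is None.
At some moment in a run one of cover, pick may be knocked a few centimetres aside while the robot is not near it.
Once in a run the grip may slacken for a moment while it holds something.
It also fails if it takes over 210 s, if anything falls off the work surface, if the arm or the gripper's body presses on something with over 40 N, if the wrist force passes 120 N, or if a joint passes its speed limit or range.

ROBOT

A 6-joint arm with a two-finger parallel gripper is mounted at the origin on the work surface. World frame = base frame: x ahead of the robot, y to its left, z up, the work surface at z = 0. Lengths are in m, angles in rad, forces in N, time in s.
With the tool pointing down it reaches from about 0.225 to 0.875 m from the base axis. Payload 3.4 kg.
Tool frame: the origin (TCP) lies between the finger pads; the fingertips stand 25 mm ahead of it and the grasp point (between the pads) lies 6 mm ahead of it; z points along the fingers, y is the line along which they close (so a half turn about z gives the same grasp; the last joint's range is limited). The gripper opens to 85 mm and grips with 20 to 120 N. Pads are 22 mm wide; open, the fingers measure 114 mm over their backs; the gripper's body (76 mm by 85 mm) begins 54 mm behind the grasp point. The pads swing forward as they close: fully open they stand 13 mm farther back than shut.
Start: joints at [1.102, 0.276, 1.505, -0, 1.361, -0.121], TCP at [0.196, 0.541, 0.256] pointing down, gripper open.
Joint ranges: [-2.89, 2.89], [-0.75, 2.08], [0.22, 2.7], [-1.18, 4.32], [0.11, 2.71], [-2.7, 2.7]. Speed limits (rad/s): [2.57, 2.57, 3.14, 3.14, 3.14, 3.14].

INTERFACE

Orientations are given as a unit quaternion [w, x, y, z].
In Python, from rig import manip, cams, ticket gives the robot as it stands.
- The arm moves only by the tool step_arm, never from a script. Its argument "increments" is a list of rows, each an object with "dp": the shift along the world's x, y, z each as a share of 0.2 m, from -1 to 1, a list of three; "yaw": the turn about the world's z as a share of 0.15 rad, from -1 to 1; "grip": the opening, from 0 (shut) to 1 (fully open). In form: [{"dp": [tx, ty, tz], "yaw": yaw, "grip": grip}, ...]. A call has 1 to 5 rows; each row shifts and turns the commanded pose from where the row before left it; what a row does not reach is not made up. A row lasts 1/8 s, in which the tool goes at most 62.5 mm and 10.7 degrees, less where a joint would pass 70% of its speed; a pose out of reach is approached as far as the arm can. A call with a number of a shift or a turn outside -1 to 1 is refused whole. A call with a gripper value outside its range is refused whole. The fingers move at their own pace and stop on an object; "squeeze" is the grip in N (left out, the last holds). Time passes only in rows, so rows that do not move let the fingers close. It gives the time, the measured TCP pose, the force, the opening and the grip force at its end, in the units of the state.
- manip.get_state(): the state, without advancing time (a new reading comes with each control period).
- cams.get_image(name): name is "side" or "top" or "wrist"; returns the picture (400x640x3 uint8, blue, green, red); there is no depth.
- cams.get_calibration(name): a dict with "fx", "fy", "cx", "cy" (pixels), "k1" (the pictures are not rectified: a ray, as slopes to the right and down, at radius r is drawn at 1 + k1 r^2 times it, then the intrinsics apply), "extrinsics" (4x4, takes a point from camera to world coordinates). Camera axes: x right, y up, looking along -z (the intrinsics and any distortion apply to the point x, -y, -z); pixel columns grow to the right and rows downward; lengths in m; the calibration is good to about 2 mm. A picture is of the moment at which its call begins: read the wrist's pose just before it. get_calibration takes no time and is no camera call; for the wrist camera it gives the pose at the moment of the call.
- ticket.sign_off(): hands the job in; it is judged then, once.
The state is a dict: "clock": time; "qpos": joint angles; "qd": joint speeds; "effort": joint torques, N m; "position": TCP position; "ee_rot": TCP orientation; "contact_force": force on the tool from outside, world axes, zero at the start; "moment": the same for the moment, N m; "width": finger opening in m; "gripper_force": force on a finger pad.
Only numpy, scipy, OpenCV 4.12 (cv2) and the standard library are available. Lean on these libraries where they do the work, as an engineer would, in place of code of your own. Each camera call takes 0.05 s, during which the arm holds its last target. There are 200 camera calls.

## Working session

There is one attempt and no reset: what is moved stays moved. The work goes in short steps, Python scripts to look and compute and a tool call to move; the robot and the scene stay as the last step left them, time stands still between calls to the robot, and variables do not carry over. Pictures are saved under pics/ and viewed, at most 14 in all, crops included, and the job is handed in when it is done.

Besides the shell and the picture viewer there is one more tool, called as name([rows], argument=value, ...), one row to a line, values as JSON. step_arm: Moves the arm, as the interface text tells. Shift numbers are shares of 0.2 m and turn numbers shares of 0.15 rad, none past 1 either way. Its arguments: {"type":"object","properties":{"increments":{"type":"array"},"squeeze":{"type":"number"}},"required":["increments"]}

```bash
mkdir -p pics
cat > h.py <<'E'
import numpy as np, cv2
from rig import manip, cams, ticket
def grab(name, fn=None):
    c=cams.get_calibration(name); im=cams.get_image(name)
    if fn: cv2.imwrite('pics/'+fn,im)
    return im,c
def ray(c,u,v):
    x=(u-c['cx'])/c['fx']; y=(v-c['cy'])/c['fy']
    d=np.array([x,y]); 
    p=d.copy()
    for _ in range(20): p=d/(1+c['k1']*(p@p))
    T=np.array(c['extrinsics']); 
    return T[:3,3], T[:3,:3]@np.array([p[0],-p[1],-1.])
def pt(c,u,v,z):
    o,d=ray(c,u,v); return o+d*(z-o[2])/d[2]
def proj(c,P):
    T=np.array(c['extrinsics']); q=T[:3,:3].T@(np.array(P,float)-T[:3,3])
    p=np.array([q[0],-q[1]])/-q[2]; p=p*(1+c['k1']*(p@p))
    return np.array([c['fx']*p[0]+c['cx'],c['fy']*p[1]+c['cy']])
E
python3 - <<'E'
from h import *
for n in('top','side'):
    im,c=grab(n,n+'0.png'); print(n,{k:np.round(v,4).tolist() for k,v in c.items()})
s=manip.get_state(); print(s)
E
```

```text
top {'fx': 423.6976, 'fy': 423.6976, 'cx': 315.5693, 'cy': 199.023, 'k1': -0.04, 'extrinsics': [[0.0022, 0.9893, -0.1461, 0.376], [-1.0, 0.0035, 0.0087, 0.0893], [0.0091, 0.1461, 0.9892, 1.2141], [0.0, 0.0, 0.0, 1.0]]}
side {'fx': 517.1025, 'fy': 517.1025, 'cx': 314.4154, 'cy': 208.4407, 'k1': -0.0263, 'extrinsics': [[-0.9911, 0.092, -0.0963, 0.3801], [-0.1316, -0.5658, 0.814, 1.312], [0.0204, 0.8194, 0.5728, 0.8941], [0.0, 0.0, 0.0, 1.0]]}
{'clock': 0.1, 'qpos': array([ 1.10201246e+00,  2.76534146e-01,  1.50598633e+00,  2.60269583e-06,
        1.36071639e+00, -1.20954324e-01]), 'qd': array([-0.00148999, -0.00098506, -0.00359038,  0.00090367,  0.00038116,
        0.00048055]), 'effort': array([ 2.13821149e-03, -4.17699337e+01, -2.46404797e+01, -9.05240154e-05,
        5.84055248e-03, -4.85760722e-06]), 'position': array([0.19577966, 0.54019165, 0.25553287]), 'ee_rot': array([-2.40133909e-04,  1.73039592e-01,  9.84914526e-01, -7.86255278e-04]), 'contact_force': array([ 0.5687487 ,  0.59603601, -0.21835934]), 'moment': array([ 0.01365804, -0.02422122, -0.00868778]), 'gripper_force': 0.0, 'width': 0.085608516502571}
```

View pics/top0.png

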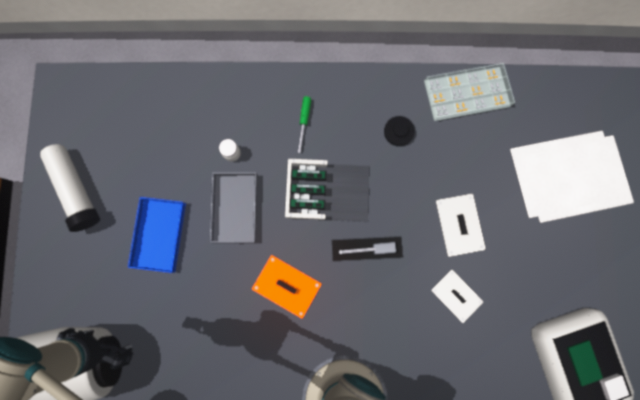

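View pics/side0.png

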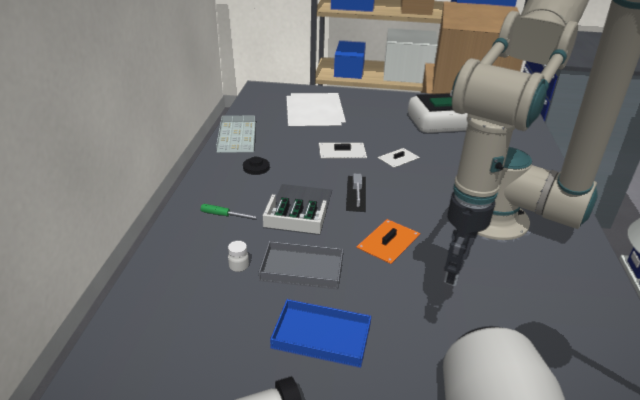

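Top view: there are three cover-like plates: orange at (287,286), white at (461,224) and a smaller white one at (457,296). The cover is the larger white plate at (461,224). The grey tray is at (235,208), and the blue one at (158,235) is the look-alike. The case is at (307,189) with its mouth toward image right, and the pick lies on its mat at (367,248). I'll confirm with one enlarged crop.

Run:
```python
from h import *
im=cv2.imread('pics/top0.png')
a=cv2.resize(im[145:325,205:495],None,fx=2.75,fy=2.75,interpolation=cv2.INTER_CUBIC)
cv2.imwrite('pics/crop1.png',a)
c=cams.get_calibration('top')
g=cv2.cvtColor(im,cv2.COLOR_BGR2GRAY)
for nm,(x0,y0,x1,y1),z in (('big',(425,185,495,262),.005),('small',(425,264,490,328),.005)):
    m=(g[y0:y1,x0:x1]>150).astype('uint8'); cs,_=cv2.findContours(m,0,2); k=max(cs,key=cv2.contourArea)+[x0,y0]
    P=np.array([pt(c,*q[0],z)[:2] for q in k],np.float32); r=cv2.minAreaRect(P); print(nm,r)
for u,v,z in((235,208,.03),(307,189,.044),(367,248,.003),(305,120,0),(398,130,0.03),(230,148,.06)): print((u,v),pt(c,u,v,z).round(3))
```

```text
big ((0.4820125699043274, -0.33842411637306213), (0.16716590523719788, 0.11409147083759308), 10.4823637008667)
small ((0.2806774079799652, -0.3199082016944885), (0.12722977995872498, 0.0874633714556694), 43.23785400390625)
(235, 208) [0.525 0.306 0.03 ]
(307, 189) [0.577 0.103 0.044]
(367, 248) [ 0.414 -0.068  0.003]
(305, 120) [0.793 0.111 0.   ]
(398, 130) [ 0.755 -0.16   0.03 ]
(230, 148) [0.69  0.319 0.06 ]
```

View pics/crop1.png

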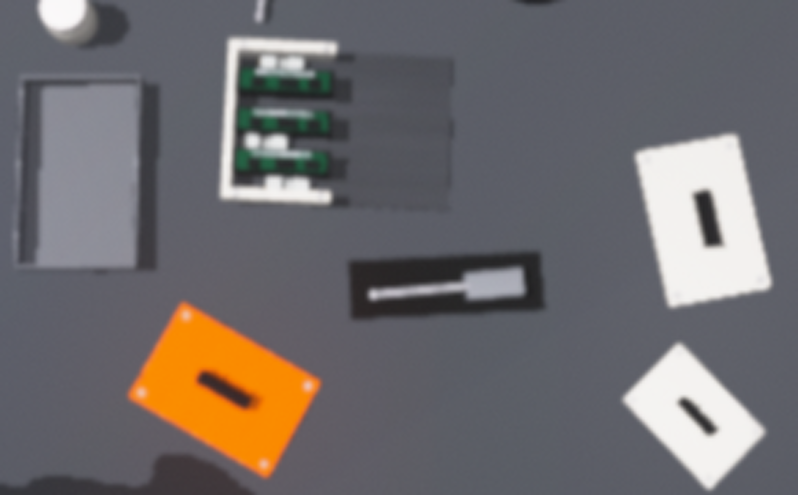

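The crop confirms it: the plate at (461,224) measures 167x114 mm, which matches the 164x110 mm cover, and the small one is 127x87 mm. I can see batteries in bays 1, 3 and 4 (top to bottom), and the handle's right end points to world -y. Next I'll move to a viewpoint over the case and pick.

step_arm([
  {"dp": [0.14,-0.26,0.03],"yaw": -0.8,"grip": 1},
  {"dp": [0.14,-0.26,0.03],"yaw": -0.8,"grip": 1},
  {"dp": [0.14,-0.26,0.03],"yaw": -0.8,"grip": 1},
  {"dp": [0.14,-0.26,0.03],"yaw": -0.8,"grip": 1},
  {"dp": [0.14,-0.26,0.03],"yaw": -0.8,"grip": 1},
])

```text
clock: 0.72
position: [0.3364, 0.2789, 0.2863]
ee_rot: [0.0, 0.458, 0.889, 0.0]
contact_force: [2.3, 1.0, -0.1]
width: 0.0855
gripper_force: 0.0
```

step_arm([
  {"dp": [0.14,-0.26,0.03],"yaw": -0.8,"grip": 1},
  {"dp": [0.14,-0.26,0.03],"yaw": -0.8,"grip": 1},
  {"dp": [0.14,-0.26,0.03],"yaw": -0.8,"grip": 1},
  {"dp": [0.14,-0.26,0.03],"yaw": -0.8,"grip": 1},
  {"dp": [0,0,0],"yaw": 0,"grip": 1},
])

```text
clock: 1.35
position: [0.4499, 0.0691, 0.3102]
ee_rot: [0.001, 0.657, 0.754, -0.0]
contact_force: [-0.2, 0.9, -0.5]
width: 0.0853
gripper_force: 0.0
```

```bash
cat >> h.py <<'E'
def st():
    s=manip.get_state(); w,x,y,z=s['ee_rot']
    from scipy.spatial.transform import Rotation as R
    M=R.from_quat([x,y,z,w]).as_matrix()
    print('t%.2f'%s['clock'],'tcp',s['position'].round(4),'yaw_y',np.degrees(np.arctan2(M[1,1],M[0,1])).round(2),'tilt',np.degrees(np.arccos(-M[2,2])).round(2),'w%.4f'%s['width'],'gf%.1f'%s['gripper_force'],'F',s['contact_force'].round(1),'q6',s['qpos'][5].round(2))
    return s
E
python3 - <<'E'
from h import *
st(); im,c=grab('wrist','w1.png'); print({k:np.round(v,4).tolist() for k,v in c.items()})
print(proj(c,[.577,.103,.04]),proj(c,[.414,-.068,.0]))
E
```

```text
t1.35 tcp [0.4499 0.0691 0.3102] yaw_y 7.81 tilt 0.09 w0.0853 gf0.0 F [-0.2  0.9 -0.5] q6 -0.14
{'fx': 283.7906, 'fy': 283.7906, 'cx': 317.5494, 'cy': 202.576, 'k1': 0.0138, 'extrinsics': [[0.9907, -0.1308, -0.0364, 0.4412], [0.1358, 0.9548, 0.2646, 0.1356], [0.0001, -0.2671, 0.9637, 0.4269], [0.0, 0.0, 0.0, 1.0]]}
[413.25250825 162.53405147] [284.13036222 249.57180207]
```

View pics/w1.png

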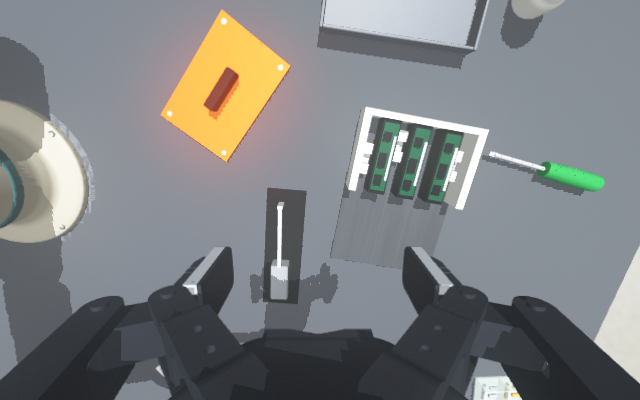

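Wrist view: the case is at (330–487, 108–270) with its mouth down-image. The pick's hook is at (280,206) and its handle at (280,280) on the mat. I'll crop both for measuring.

Run:
```python
from h import *
im=cv2.imread('pics/w1.png')
a=cv2.resize(im[98:218,340:500],None,fx=5,fy=5,interpolation=cv2.INTER_CUBIC)
cv2.imwrite('pics/crop2.png',a)
a=cv2.resize(im[180:310,235:335],None,fx=4.6,fy=4.6,interpolation=cv2.INTER_CUBIC)
cv2.imwrite('pics/crop3.png',a)
```

```text
(no output)
```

View pics/crop2.png

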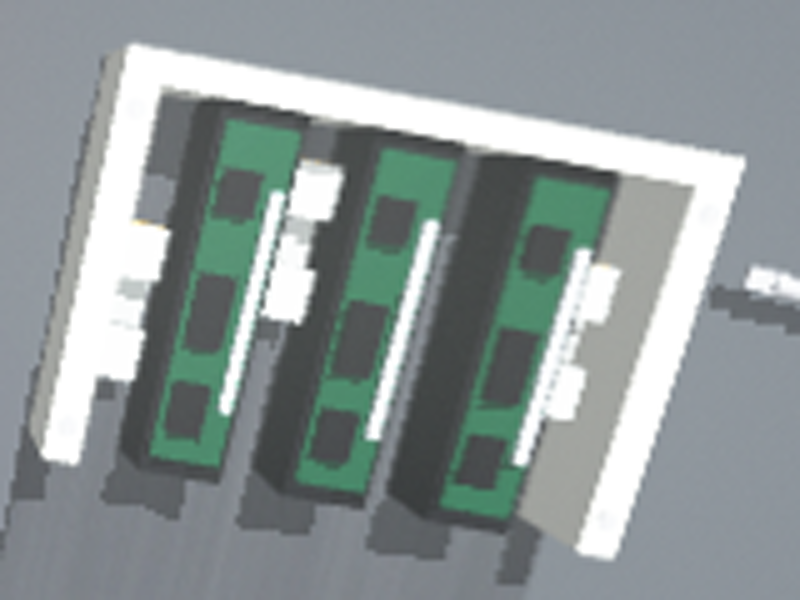

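View pics/crop3.png

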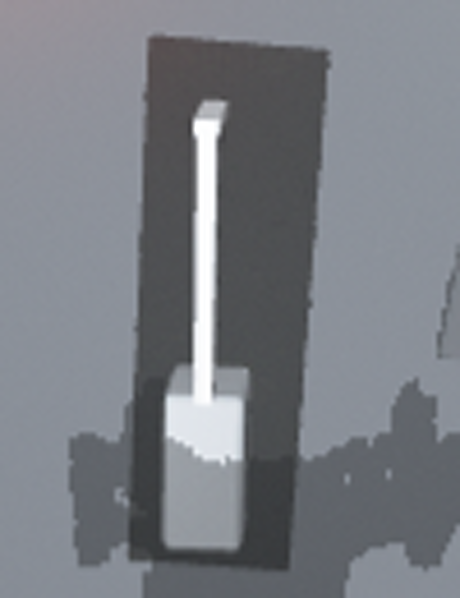

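Run:
```python
from h import *
from scipy.spatial.transform import Rotation as R
s=manip.get_state(); c=cams.get_calibration('wrist')
f=lambda x,y,z:pt(c,340+x/5-.4,98+y/5-.4,z)
g=lambda x,y,z:pt(c,235+x/4.6-.4,180+y/4.6-.4,z)
bl,br,fr,fl=[f(*q,.044)[:2] for q in((132,45),(743,158),(615,558),(42,457))]
print('corners',bl.round(4),br.round(4),fr.round(4),fl.round(4))
print('lens',[np.linalg.norm(a-b).round(4) for a,b in((bl,br),(br,fr),(fr,fl),(fl,bl))],'ctr',((bl+br+fr+fl)/4).round(4))
d=bl-fl+br-fr; th=np.arctan2(d[1],d[0]); e=br-bl+fr-fl; print('case x dir deg',np.degrees(th),'from back',np.degrees(np.arctan2(e[1],e[0]))+90)
C=(bl+br+fr+fl)/4; th=(th+np.arctan2(e[1],e[0])+np.pi/2)/2
M=np.array([[np.cos(th),np.sin(th)],[-np.sin(th),np.cos(th)]])
for n,P in(('A',[(150,222),(118,378)]),('B',[(320,162),(285,320)]),('D',[(600,265),(565,415)])):
    q=[M@(f(*p,.02)[:2]-C) for p in P]; print(n,np.round(q,4).tolist(), 'len',np.linalg.norm(q[0]-q[1]).round(4),'ctr',np.mean(q,0).round(4))
print('th',np.degrees(th))
# pick
H=[g(*q,.029) for q in((165,395),(245,398),(242,550),(163,548))]; print('handle',np.round(H,4)[:,:2].tolist(),'ctr',np.mean(H,0).round(4))
T=g(208,125,.029); print('stem end top front',T.round(4))
m=[g(*q,.003)[:2] for q in((150,37),(328,48),(290,568),(130,560))]; print('mat',np.round(m,4).tolist(),np.mean(m,0).round(4),[np.linalg.norm(m[i]-m[i-1]).round(4) for i in range(4)])
```

```text
corners [0.4975 0.1676] [0.6594 0.1617] [0.6565 0.0518] [0.4928 0.0582]
lens [np.float64(0.1621), np.float64(0.1099), np.float64(0.1639), np.float64(0.1095)] ctr [0.5766 0.1098]
case x dir deg 87.99894227545384 from back 87.84669264370999
A [[0.0119, 0.0622], [-0.0328, 0.0615]] len 0.0447 ctr [-0.0105  0.0619]
B [[0.0359, 0.0196], [-0.0082, 0.0182]] len 0.0441 ctr [0.0139 0.0189]
D [[0.0222, -0.0651], [-0.0209, -0.0683]] len 0.0431 ctr [ 0.0006 -0.0667]
th 87.9228174595819
handle [[0.3963, -0.081], [0.423, -0.0784], [0.4285, -0.1366], [0.4012, -0.1396]] ctr [ 0.4123 -0.1089  0.029 ]
stem end top front [0.4007 0.0151 0.029 ]
mat [[0.376, 0.0346], [0.4349, 0.0391], [0.4463, -0.1596], [0.3871, -0.1644]] [ 0.4111 -0.0626] [np.float64(0.1994), np.float64(0.0591), np.float64(0.1991), np.float64(0.0595)]
```

Measurements agree with the given sizes: case 110x163 mm, mat 199x59 mm, batteries 44 mm long. The batteries sit at case x of -10, +14 and +1 mm, in bays y=+63, +21 and -63. Now to the pick.

step_arm([
  {"dp": [-0.038,-0.178,-0.22],"yaw": -0.06,"grip": 0.65},
  {"dp": [-0.038,-0.178,-0.22],"yaw": -0.06,"grip": 0.65},
  {"dp": [-0.038,-0.178,-0.22],"yaw": -0.06,"grip": 0.65},
  {"dp": [-0.038,-0.178,-0.22],"yaw": -0.06,"grip": 0.65},
  {"dp": [-0.038,-0.178,-0.22],"yaw": -0.06,"grip": 0.65},
])

```text
clock: 2.02
position: [0.4094, -0.1046, 0.0892]
ee_rot: [0.0, 0.671, 0.742, 0.0]
contact_force: [-0.3, -0.0, -0.3]
width: 0.0555
gripper_force: 0.0
```

step_arm([
  {"dp": [0,0,0],"yaw": 0,"grip": 0.65},
])

```text
clock: 2.15
position: [0.407, -0.1044, 0.0877]
ee_rot: [-0.004, 0.672, 0.741, -0.001]
contact_force: [-0.4, -0.2, 0.2]
width: 0.0553
gripper_force: 0.0
```

Run:
```python
from h import *
st(); im,c=grab('wrist','w2.png')
for P in([.4123,-.1089,.029],[.4007,.0151,.029]): print(proj(c,P))
```

```text
t2.15 tcp [ 0.407  -0.1044  0.0877] yaw_y 5.55 tilt 0.46 w0.0553 gf0.0 F [-0.4 -0.2  0.2] q6 -0.51
[324.81940981 237.29106141]
[327.16762101  24.48635612]
```

View pics/w2.png

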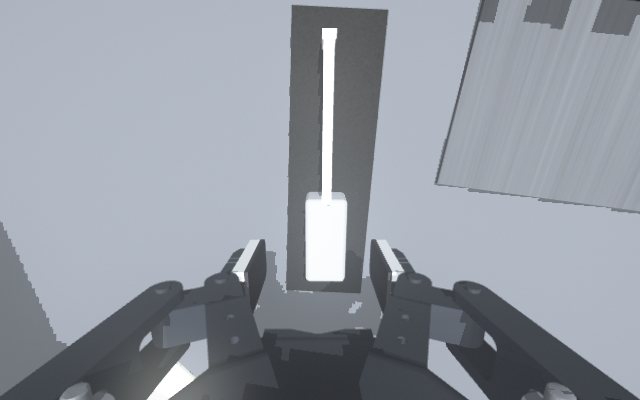

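The handle top is at u 305–346 and v 200–281, centred near (325,241). The prediction was (325,237), so it agrees within 2 mm, with the fingers straddling it. Descending and gripping.

step_arm([
  {"dp": [0.027,-0.03,-0.1],"yaw": 0,"grip": 0.65},
  {"dp": [0,0,-0.1],"yaw": 0,"grip": 0.65},
  {"dp": [0,0,-0.075],"yaw": 0,"grip": 0.65},
  {"dp": [0,0,0],"yaw": 0,"grip": 0.65},
  {"dp": [0,0,0],"yaw": 0,"grip": 0.2},
], squeeze=90)

```text
clock: 2.82
position: [0.4165, -0.1108, 0.0365]
ee_rot: [0.001, 0.671, 0.741, 0.001]
contact_force: [-0.3, -0.4, 0.6]
width: 0.0387
gripper_force: 0.0
```

step_arm([
  {"dp": [0,0,0],"yaw": 0,"grip": 0.1},
  {"dp": [0,0,0],"yaw": 0,"grip": 0.1},
  {"dp": [0,0,0],"yaw": 0,"grip": 0.1},
  {"dp": [0,0,0],"yaw": 0,"grip": 0.1},
], squeeze=90)

```text
clock: 3.32
position: [0.4161, -0.1111, 0.0368]
ee_rot: [0.001, 0.672, 0.741, 0.001]
contact_force: [-0.5, 1.9, 7.1]
width: 0.0261
gripper_force: 89.0
```

Run:
```python
from h import *
st(); im,c=grab('wrist','w3.png')
cv2.imwrite('pics/w3c.png',cv2.resize(im[0:300,240:420],None,fx=2,fy=2,interpolation=cv2.INTER_CUBIC))
```

```text
t3.33 tcp [ 0.4161 -0.1111  0.0368] yaw_y 5.6 tilt 0.12 w0.0261 gf89.0 F [-0.5  1.9  7.1] q6 -0.52
```

View pics/w3c.png

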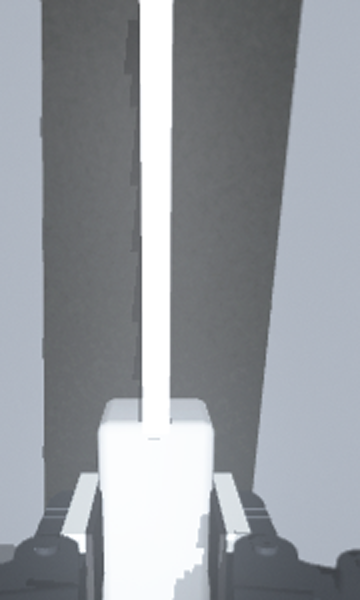

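The pads grip the handle on both sides and the stem runs straight up-image. Now working out the tip offset relative to the TCP.

Run:
```python
from h import *
s=st(); c=cams.get_calibration('wrist')
f=lambda u,v,z:pt(c,240+u/2-.25,v/2-.25,z)
a=f(156,424,.029); b=f(156,2,.029); print('front edge',a.round(4),'stem far',b.round(4)); d=(b-a)[:2]; print('ang',np.degrees(np.arctan2(d[1],d[0])))
d/=np.linalg.norm(d); tip=a[:2]+d*95; tip=a[:2]+d*.095; o=a[:2]-d*.03
print('tip',tip.round(4),'origin',o.round(4),'tip-tcp',(tip-s['position'][:2]).round(4))
# targets with pick yaw = case yaw
th=np.radians(87.92); C=np.array([.5766,.1098]); X=np.array([np.cos(th),np.sin(th)]); Y=np.array([-X[1],X[0]])
L=np.linalg.norm(tip-s['position'][:2]); print('L',L)
for n,x,y in(('A',-.0105,.063),('B',.0139,.021),('D',.0006,-.063)):
    T=C+X*x+Y*y; print(n,'tip',T.round(4),'tcp',(T-X*L).round(4))
```

```text
t3.38 tcp [ 0.4161 -0.1111  0.0368] yaw_y 5.6 tilt 0.12 w0.0263 gf89.0 F [-1.1  2.   7.5] q6 -0.52
front edge [ 0.4139 -0.0829  0.029 ] stem far [4.057e-01 3.000e-04 2.900e-02]
ang 95.60292562746989
tip [0.4046 0.0116] origin [ 0.4168 -0.1128] tip-tcp [-0.0114  0.1227]
L 0.12322798651047999
A tip [0.5133 0.1016] tcp [ 0.5088 -0.0216]
B tip [0.5561 0.1245] tcp [0.5516 0.0013]
D tip [0.6396 0.1081] tcp [ 0.6351 -0.015 ]
```

step_arm([
  {"dp": [0,0,0.13],"yaw": 0,"grip": 0.1},
  {"dp": [0,0,0.14],"yaw": 0,"grip": 0.1},
  {"dp": [0.17,0.14,0],"yaw": -0.22,"grip": 0.1},
  {"dp": [0.17,0.14,0],"yaw": -0.22,"grip": 0.1},
  {"dp": [0.17,0.14,0],"yaw": -0.22,"grip": 0.1},
])

```text
clock: 4.0
position: [0.5186, -0.0264, 0.0904]
ee_rot: [0.001, 0.708, 0.706, 0.001]
contact_force: [0.4, -0.6, -1.3]
width: 0.0261
gripper_force: 89.2
```

step_arm([
  {"dp": [0.17,0.14,0],"yaw": -0.22,"grip": 0.1},
  {"dp": [0,0,0],"yaw": 0,"grip": 0.1},
  {"dp": [0,0,0],"yaw": 0,"grip": 0.1},
])

```text
clock: 4.38
position: [0.5506, 0.0008, 0.0894]
ee_rot: [-0.0, 0.719, 0.695, -0.0]
contact_force: [0.0, -1.2, -0.6]
width: 0.0261
gripper_force: 89.0
```

Run:
```python
from h import *
st(); im,c=grab('wrist','w4.png')
cv2.imwrite('pics/w4c.png',cv2.resize(im[0:260,180:560],None,fx=2,fy=2,interpolation=cv2.INTER_CUBIC))
```

```text
t4.38 tcp [0.5506 0.0008 0.0894] yaw_y -1.89 tilt 0.06 w0.0261 gf89.0 F [ 0.  -1.2 -0.6] q6 -0.09
```

View pics/w4c.png

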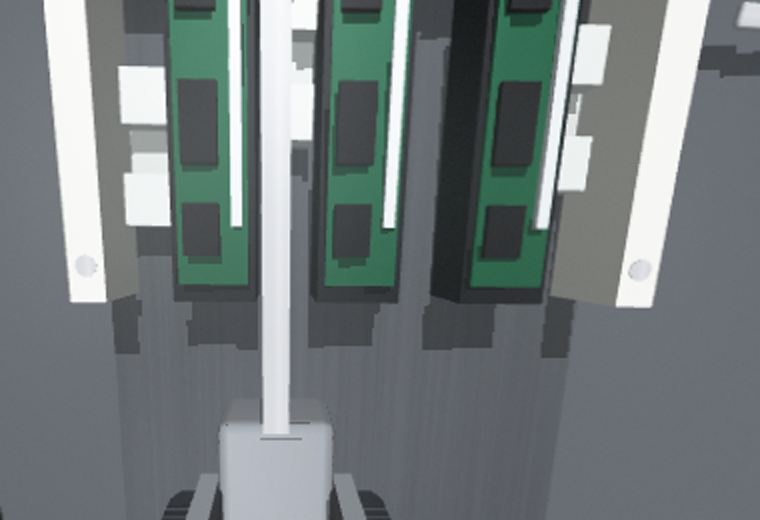

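The third bay is empty, so there are three batteries. Their notch centres in the crop are A (145,148), B (303,57) and D (585,110), and the stem at u≈276 lies within bay 2. I'll check the numbers from this closer view.

Run:
```python
from h import *
s=st(); c=cams.get_calibration('wrist')
f=lambda u,v,z:pt(c,180+u/2-.25,v/2-.25,z)[:2]
L,Rr=f(70,302,.044),f(653,306,.044); print(L.round(4),Rr.round(4),np.linalg.norm(L-Rr).round(4))
e=Rr-L; th=np.arctan2(e[1],e[0])+np.pi/2; X=np.array([np.cos(th),np.sin(th)]);Y=np.array([-X[1],X[0]])
C=(L+Rr)/2+X*.055; print('C',C.round(4),np.degrees(th))
for n,ps in(('A',[(147,123),(148,173),(148,225),(142,67)]),('B',[(303,28),(303,85),(303,140)]),('D',[(592,85),(575,137),(572,190),(595,25)])):
    for p in ps:
        q=f(*p,.02)-C; print(n,p,(q@X).round(4),(q@Y).round(4))
for n,P in (('stem ctr far',f(276,10,.0816)),('stem near',f(277,430,.0816))): q=P-C;print(n,(q@X).round(4),(q@Y).round(4))
```

```text
t4.42 tcp [5.502e-01 4.000e-04 8.940e-02] yaw_y -1.94 tilt 0.07 w0.0269 gf59.7 F [-0.9 -0.1 -1.3] q6 -0.09
[0.4946 0.0549] [0.6583 0.0481] 0.1639
C [0.5787 0.1065] 87.62551269168802
A (147, 123) -0.0043 0.0628
A (148, 173) -0.0182 0.0632
A (148, 225) -0.0332 0.0641
A (142, 67) 0.0104 0.0634
B (303, 28) 0.0206 0.0168
B (303, 85) 0.0061 0.0165
B (303, 140) -0.0086 0.0161
D (592, 85) 0.0064 -0.0679
D (575, 137) -0.0075 -0.0651
D (572, 190) -0.0223 -0.0665
D (595, 25) 0.0216 -0.0662
stem ctr far 0.0035 0.0243
stem near -0.0803 0.0234
```

step_arm([
  {"dp": [0.017,-0.012,0],"yaw": 0,"grip": 0.1},
  {"dp": [0,0,0],"yaw": 0,"grip": 0.1},
  {"dp": [0,0,0],"yaw": 0,"grip": 0.1},
  {"dp": [0,0,0],"yaw": 0,"grip": 0.1},
  {"dp": [0,0,0],"yaw": 0,"grip": 0.1},
], squeeze=90)

```text
clock: 5.05
position: [0.5547, -0.0018, 0.0893]
ee_rot: [0.0, 0.719, 0.695, 0.0]
contact_force: [0.4, -0.1, -0.9]
width: 0.0256
gripper_force: 93.3
```

Run:
```python
from h import *
s=st(); im,c=grab('wrist','w5.png'); im2,c2=grab('side','s5.png')
a=im[0:260,220:420]; b=cv2.imread('pics/w4.png')[0:260,220:420]
A=cv2.resize(np.hstack([b,a]),None,fx=2,fy=2,interpolation=cv2.INTER_CUBIC); cv2.imwrite('pics/w5c.png',A)
p=proj(c2,[.555,.05,.06]).astype(int); print(p)
```

```text
t5.05 tcp [ 0.5547 -0.0018  0.0893] yaw_y -1.95 tilt 0.0 w0.0256 gf93.3 F [ 0.4 -0.1 -0.9] q6 -0.09
[306 192]
```

View pics/w5c.png

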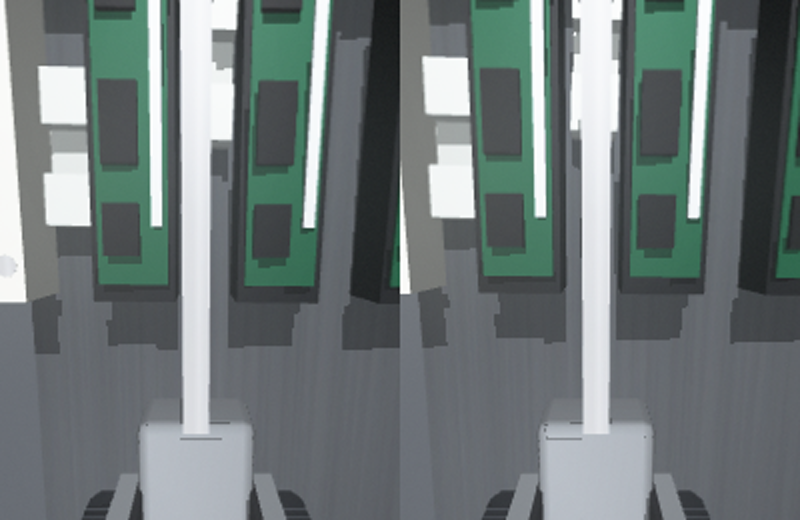

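The handle has not slipped and the stem is centred in bay 2. Lowering the blade into B's notch.

step_arm([
  {"dp": [0,0,-0.1],"yaw": 0,"grip": 0.1},
  {"dp": [0,0,-0.06],"yaw": 0,"grip": 0.1},
  {"dp": [0,0,-0.04],"yaw": 0,"grip": 0.1},
  {"dp": [0,0,-0.028],"yaw": 0,"grip": 0.1},
  {"dp": [0,0,0],"yaw": 0,"grip": 0.1},
])

```text
clock: 5.78
position: [0.5547, -0.0018, 0.0434]
ee_rot: [-0.0, 0.719, 0.695, -0.0]
contact_force: [-0.3, 0.4, -1.0]
width: 0.0256
gripper_force: 93.4
```

Run:
```python
from h import *
s=st(); im,c=grab('wrist','w6.png')
```

```text
t5.78 tcp [ 0.5547 -0.0018  0.0434] yaw_y -1.95 tilt 0.03 w0.0256 gf93.4 F [-0.3  0.4 -1. ] q6 -0.09
```

step_arm([
  {"dp": [-0.002,-0.05,0],"yaw": 0,"grip": 0.1},
  {"dp": [-0.003,-0.08,0],"yaw": 0,"grip": 0.1},
  {"dp": [-0.003,-0.08,0],"yaw": 0,"grip": 0.1},
  {"dp": [-0.003,-0.08,0],"yaw": 0,"grip": 0.1},
  {"dp": [-0.003,-0.08,0],"yaw": 0,"grip": 0.1},
])

```text
clock: 6.45
position: [0.5519, -0.0773, 0.0438]
ee_rot: [0.0, 0.719, 0.695, 0.0]
contact_force: [0.2, 1.4, -1.2]
width: 0.0259
gripper_force: 93.5
```

step_arm([
  {"dp": [-0.003,-0.08,0],"yaw": 0,"grip": 0.1},
  {"dp": [-0.003,-0.08,0],"yaw": 0,"grip": 0.1},
  {"dp": [-0.002,-0.05,0],"yaw": 0,"grip": 0.1},
  {"dp": [0,-0.01,0],"yaw": 0,"grip": 0.1},
  {"dp": [0,0,0],"yaw": 0,"grip": 0.1},
])

```text
clock: 7.08
position: [0.5503, -0.1198, 0.0437]
ee_rot: [-0.0, 0.719, 0.695, 0.0]
contact_force: [0.6, 0.3, -0.9]
width: 0.0261
gripper_force: 93.5
```

Run:
```python
from h import *
s=st(); im,c=grab('wrist','w7.png')
cv2.imwrite('pics/w7c.png',cv2.resize(im[0:280,140:520],None,fx=2,fy=2,interpolation=cv2.INTER_CUBIC))
```

```text
t7.08 tcp [ 0.5503 -0.1198  0.0437] yaw_y -1.95 tilt 0.01 w0.0261 gf93.5 F [ 0.6  0.3 -0.9] q6 -0.3
```

View pics/w7c.png

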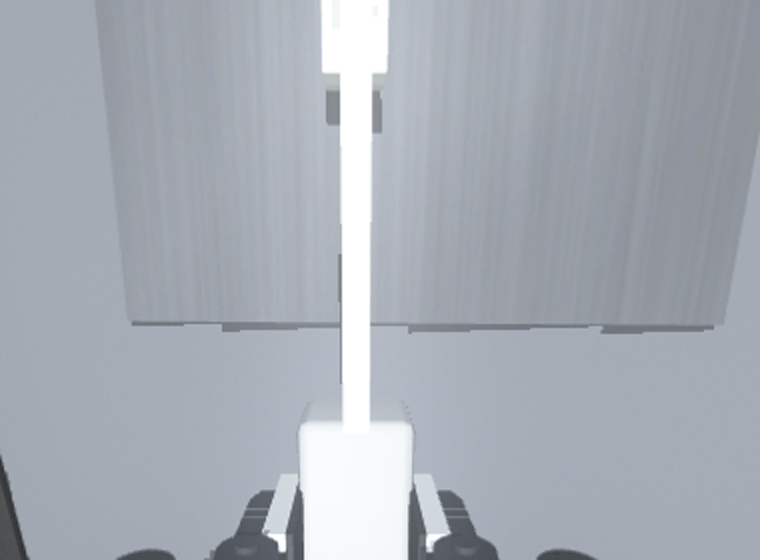

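Battery B is out on the shelf, still hooked at crop (355,40). Lifting out and going to A.

step_arm([
  {"dp": [0,0,0.115],"yaw": 0,"grip": 0.1},
  {"dp": [0,0,0.115],"yaw": 0,"grip": 0.1},
  {"dp": [-0.064,0.159,0],"yaw": 0,"grip": 0.1},
  {"dp": [-0.064,0.159,0],"yaw": 0,"grip": 0.1},
  {"dp": [-0.064,0.159,0],"yaw": 0,"grip": 0.1},
])

```text
clock: 7.75
position: [0.5114, -0.023, 0.0898]
ee_rot: [0.0, 0.719, 0.695, 0.0]
contact_force: [0.1, 0.4, -2.1]
width: 0.0259
gripper_force: 93.5
```

step_arm([
  {"dp": [0,0,0],"yaw": 0,"grip": 0.1},
  {"dp": [0,0,0],"yaw": 0,"grip": 0.1},
])

```text
clock: 8.0
position: [0.5126, -0.0244, 0.09]
ee_rot: [0.001, 0.719, 0.695, 0.0]
contact_force: [-0.5, -1.1, -1.0]
width: 0.0256
gripper_force: 93.5
```

Run:
```python
from h import *
s=st(); im,c=grab('wrist','w8.png')
X=np.array([.0395,.9992])
tip=s['position'][:2]+np.array([.0041,.1231]); print('tip',tip)
# light profile of battery A near its hidden-left column: world points along bay A, z=.02
Y=np.array([-.9992,.0395]); C=np.array([.5787,.1065])
g=cv2.cvtColor(im,cv2.COLOR_BGR2GRAY)
for off in(.058,.068):
    print(off,[(round(x*1000),int(g[tuple(proj(c,[*(C+X*x+Y*off),.02]).round().astype(int)[::-1])])) for x in np.arange(-.044,.02,.003) if 0<=proj(c,[*(C+X*x+Y*off),.02])[1]<400])
```

```text
t8.00 tcp [ 0.5126 -0.0244  0.09  ] yaw_y -1.88 tilt 0.08 w0.0256 gf93.5 F [-0.5 -1.1 -1. ] q6 -0.15
tip [0.51668263 0.09873392]
0.058 [(-44, 254), (-41, 254), (-38, 254), (-35, 254), (-32, 254), (-29, 254), (-26, 254), (-23, 255), (-20, 255), (-17, 255), (-14, 255), (-11, 255), (-8, 255), (-5, 255), (-2, 255), (1, 255)]
0.068 [(-44, 131), (-41, 132), (-38, 132), (-35, 163), (-32, 255), (-29, 255), (-26, 255), (-23, 255), (-20, 255), (-17, 255), (-14, 218), (-11, 218), (-8, 217), (-5, 168), (-2, 255), (1, 255)]
```

step_arm([
  {"dp": [0,-0.005,-0.1],"yaw": 0,"grip": 0.1},
  {"dp": [0,0,-0.06],"yaw": 0,"grip": 0.1},
  {"dp": [0,0,-0.04],"yaw": 0,"grip": 0.1},
  {"dp": [0,0,-0.03],"yaw": 0,"grip": 0.1},
  {"dp": [0,0,0],"yaw": 0,"grip": 0.1},
])

```text
clock: 8.68
position: [0.5119, -0.0255, 0.0434]
ee_rot: [-0.0, 0.719, 0.695, -0.0]
contact_force: [0.4, -0.5, -1.5]
width: 0.0258
gripper_force: 93.5
```

step_arm([
  {"dp": [-0.002,-0.05,0],"yaw": 0,"grip": 0.1},
  {"dp": [-0.003,-0.08,0],"yaw": 0,"grip": 0.1},
  {"dp": [-0.003,-0.08,0],"yaw": 0,"grip": 0.1},
  {"dp": [-0.003,-0.08,0],"yaw": 0,"grip": 0.1},
  {"dp": [-0.003,-0.08,0],"yaw": 0,"grip": 0.1},
])

```text
clock: 9.3
position: [0.5091, -0.1008, 0.0438]
ee_rot: [0.0, 0.719, 0.695, 0.0]
contact_force: [-0.2, 0.7, -1.1]
width: 0.0256
gripper_force: 93.5
```

step_arm([
  {"dp": [-0.003,-0.08,0],"yaw": 0,"grip": 0.1},
  {"dp": [-0.003,-0.08,0],"yaw": 0,"grip": 0.1},
  {"dp": [-0.003,-0.06,0],"yaw": 0,"grip": 0.1},
  {"dp": [0,-0.02,0],"yaw": 0,"grip": 0.1},
  {"dp": [0,0,0],"yaw": 0,"grip": 0.1},
])

```text
clock: 9.93
position: [0.5074, -0.1476, 0.0436]
ee_rot: [-0.0, 0.719, 0.695, 0.0]
contact_force: [-0.4, 0.4, -1.4]
width: 0.0255
gripper_force: 93.5
```

step_arm([
  {"dp": [0,0,0.115],"yaw": 0,"grip": 0.1},
  {"dp": [0,0,0.115],"yaw": 0,"grip": 0.1},
  {"dp": [0.22,0.2,0],"yaw": 0,"grip": 0.1},
  {"dp": [0.22,0.2,0],"yaw": 0,"grip": 0.1},
  {"dp": [0.22,0.2,0],"yaw": 0,"grip": 0.1},
])

```text
clock: 10.55
position: [0.6405, -0.0256, 0.0899]
ee_rot: [0.0, 0.719, 0.695, 0.0]
contact_force: [-0.5, -0.3, -0.7]
width: 0.0257
gripper_force: 93.7
```

step_arm([
  {"dp": [0,0,0],"yaw": 0,"grip": 0.1},
  {"dp": [0,0,0],"yaw": 0,"grip": 0.1},
])

```text
clock: 10.8
position: [0.6384, -0.0267, 0.0891]
ee_rot: [-0.001, 0.718, 0.696, -0.001]
contact_force: [0.5, -1.0, -1.2]
width: 0.0258
gripper_force: 93.5
```

```bash
cat >> h.py <<'E'
CX=np.array([.0395,.9992]); CY=np.array([-.9992,.0395]); CC=np.array([.5787,.1065])
def prof(im,c,off,x0,x1,step=.003,z=.02):
    g=cv2.cvtColor(im,cv2.COLOR_BGR2GRAY); o=[]
    for x in np.arange(x0,x1,step):
        u,v=proj(c,[*(CC+CX*x+CY*off),z]).round().astype(int)
        if 0<=v<400 and 0<=u<640: o.append((round(x*1000),int(g[v,u])))
    print('prof',off,o)
def incase(p): q=np.array(p)-CC; return np.round([q@CX,q@CY],4)
E
python3 - <<'E'
from h import *
s=st(); im,c=grab('wrist','w9.png')
print('tip in case',incase(s['position'][:2]+np.array([.0041,.1231])))
for o in(-.058,-.068): prof(im,c,o,-.05,.03)
t,ct=grab('top','t9.png')
for o in(.063,.021,-.063): prof(t,ct,o,-.18,.04,.004)
E
```

```text
t10.80 tcp [ 0.6384 -0.0267  0.0891] yaw_y -1.85 tilt 0.12 w0.0258 gf93.5 F [ 0.5 -1.  -1.2] q6 -0.12
tip in case [-0.0076 -0.0641]
prof -0.058 [(-50, 132), (-47, 133), (-44, 135), (-41, 136), (-38, 137), (-35, 139), (-32, 107), (-29, 106), (-26, 109), (-23, 143), (-20, 254), (-17, 254), (-14, 254), (-11, 254), (-8, 254), (-5, 236), (-2, 162), (1, 161)]
prof -0.068 [(-50, 244), (-47, 245), (-44, 246), (-41, 247), (-38, 248), (-35, 248), (-32, 249), (-29, 249), (-26, 250), (-23, 250), (-20, 251), (-17, 251), (-14, 251), (-11, 252), (-8, 252), (-5, 252), (-2, 252), (1, 253)]
prof 0.063 [(-180, 152), (-176, 152), (-172, 153), (-168, 153), (-164, 153), (-160, 153), (-156, 155), (-152, 154), (-148, 154), (-144, 154), (-140, 154), (-136, 153), (-132, 152), (-128, 150), (-124, 149), (-120, 146), (-116, 145), (-112, 142), (-108, 140), (-104, 136), (-100, 132), (-96, 131), (-92, 143), (-88, 144), (-84, 142), (-80, 133), (-76, 118), (-72, 90), (-68, 88), (-64, 88), (-60, 88), (-56, 99), (-52, 122), (-48, 91), (-44, 93), (-40, 94), (-36, 94), (-32, 97), (-28, 99), (-24, 102), (-20, 102), (-16, 
[... 727 characters left out ...]
9), (16, 88), (20, 88), (24, 70), (28, 62), (32, 59), (36, 59)]
prof -0.063 [(-180, 60), (-176, 57), (-172, 56), (-168, 65), (-164, 65), (-160, 48), (-156, 48), (-152, 60), (-148, 74), (-144, 50), (-140, 40), (-136, 40), (-132, 39), (-128, 60), (-124, 73), (-120, 81), (-116, 81), (-112, 84), (-108, 88), (-104, 89), (-100, 91), (-96, 96), (-92, 95), (-88, 79), (-84, 71), (-80, 74), (-76, 72), (-72, 72), (-68, 72), (-64, 72), (-60, 72), (-56, 68), (-52, 64), (-48, 62), (-44, 62), (-40, 63), (-36, 79), (-32, 83), (-28, 79), (-24, 141), (-20, 192), (-16, 215), (-12, 229), (-8, 226), (-4, 207), (0, 191), (4, 168), (8, 213), (12, 226), (16, 225), (20, 204), (24, 150), (28, 64), (32, 60), (36, 59)]
```

step_arm([
  {"dp": [0.002,0.04,0],"yaw": 0,"grip": 0.1},
  {"dp": [0,0,-0.1],"yaw": 0,"grip": 0.1},
  {"dp": [0,0,-0.06],"yaw": 0,"grip": 0.1},
  {"dp": [0,0,-0.04],"yaw": 0,"grip": 0.1},
  {"dp": [0,0,-0.028],"yaw": 0,"grip": 0.1},
])

```text
clock: 11.52
position: [0.6398, -0.0196, 0.0438]
ee_rot: [-0.0, 0.719, 0.695, 0.0]
contact_force: [0.4, -0.5, -1.4]
width: 0.0259
gripper_force: 93.5
```

step_arm([
  {"dp": [0,0,0],"yaw": 0,"grip": 0.1},
])

```text
clock: 11.65
position: [0.6396, -0.0195, 0.0438]
ee_rot: [-0.0, 0.719, 0.695, -0.0]
contact_force: [-0.6, 0.4, -1.6]
width: 0.0256
gripper_force: 93.5
```

step_arm([
  {"dp": [-0.002,-0.05,0],"yaw": 0,"grip": 0.1},
  {"dp": [-0.003,-0.08,0],"yaw": 0,"grip": 0.1},
  {"dp": [-0.003,-0.08,0],"yaw": 0,"grip": 0.1},
  {"dp": [-0.003,-0.08,0],"yaw": 0,"grip": 0.1},
  {"dp": [-0.003,-0.08,0],"yaw": 0,"grip": 0.1},
])

```text
clock: 12.28
position: [0.6369, -0.0949, 0.0442]
ee_rot: [0.0, 0.719, 0.695, 0.0]
contact_force: [-0.9, 1.0, -0.9]
width: 0.0252
gripper_force: 93.5
```

step_arm([
  {"dp": [-0.003,-0.08,0],"yaw": 0,"grip": 0.1},
  {"dp": [-0.003,-0.07,0],"yaw": 0,"grip": 0.1},
  {"dp": [-0.002,-0.04,0],"yaw": 0,"grip": 0.1},
  {"dp": [0,-0.01,0],"yaw": 0,"grip": 0.1},
  {"dp": [0,0,0],"yaw": 0,"grip": 0.1},
])

```text
clock: 12.9
position: [0.6353, -0.1333, 0.0441]
ee_rot: [-0.0, 0.719, 0.695, 0.0]
contact_force: [-0.5, 0.6, -1.0]
width: 0.026
gripper_force: 93.5
```

step_arm([
  {"dp": [0,0,0.14],"yaw": 0,"grip": 0.1},
  {"dp": [0,0,0.14],"yaw": 0,"grip": 0.1},
  {"dp": [-0.27,0.03,0],"yaw": 0.15,"grip": 0.1},
  {"dp": [-0.27,0.03,0],"yaw": 0.15,"grip": 0.1},
  {"dp": [-0.27,0.03,0],"yaw": 0.15,"grip": 0.1},
])

```text
clock: 13.52
position: [0.4718, -0.1146, 0.1002]
ee_rot: [0.0, 0.694, 0.72, 0.0]
contact_force: [0.5, -0.2, -1.1]
width: 0.026
gripper_force: 93.6
```

step_arm([
  {"dp": [-0.27,0.03,0],"yaw": 0.15,"grip": 0.1},
  {"dp": [0,0,0],"yaw": 0,"grip": 0.1},
  {"dp": [0,0,0],"yaw": 0,"grip": 0.1},
])

```text
clock: 13.9
position: [0.4205, -0.1096, 0.1008]
ee_rot: [0.001, 0.687, 0.727, 0.001]
contact_force: [1.1, -0.4, -1.5]
width: 0.0254
gripper_force: 93.6
```

```bash
cat >> h.py <<'E'
def rects(im,c,m,z,amin,box=None):
    m=m.astype('uint8')
    cs,_=cv2.findContours(m,0,2)
    for k in cs:
        if cv2.contourArea(k)<amin: continue
        P=np.array([pt(c,*q[0],z)[:2] for q in k],np.float32); (x,y),(w,h),a=cv2.minAreaRect(P)
        bp=cv2.boxPoints(((x,y),(w,h),a)); l=bp[1]-bp[0]; l2=bp[2]-bp[1]; d=l if l@l>l2@l2 else l2
        print('px',k.reshape(-1,2).mean(0).round(),'xy',round(x,4),round(y,4),'size',round(w,4),round(h,4),'long-axis deg',round(np.degrees(np.arctan2(d[1],d[0]))%180,1),'touch',bool((k.reshape(-1,2)[:,1]==0).any()))
E
python3 - <<'E'
from h import *
s=st(); t,ct=grab('top','t10.png'); w,cw=grab('wrist','w10.png')
g=cv2.cvtColor(t,cv2.COLOR_BGR2GRAY)
m=np.zeros_like(g); m[150:300,280:420]=g[150:300,280:420]<35
print('mat?');rects(t,ct,m,.003,100)
m=np.zeros_like(g); m[150:240,320:400]=g[150:240,320:400]>150
print('batt?');rects(t,ct,m,.02,10)
g=cv2.cvtColor(w,cv2.COLOR_BGR2GRAY); print('wrist row pct',np.percentile(g,[5,25,50,75,95]))
E
```

```text
t13.90 tcp [ 0.4205 -0.1096  0.1008] yaw_y 3.22 tilt 0.17 w0.0254 gf93.6 F [ 1.1 -0.4 -1.5] q6 -0.47
mat?
batt?
px [396. 229.] xy 0.4694 -0.1557 size 0.0203 0.0555 long-axis deg 155.6 touch False
px [323. 216.] xy 0.5038 0.0591 size 0.0114 0.0142 long-axis deg 90.2 touch False
px [352. 213.] xy 0.5112 -0.0218 size 0.0143 0.0455 long-axis deg 90.2 touch False
px [342. 198.] xy 0.5555 0.0063 size 0.0173 0.0457 long-axis deg 90.2 touch False
px [347. 169.] xy 0.6386 -0.0073 size 0.0147 0.0434 long-axis deg 90.3 touch False
px [324. 162.] xy 0.6605 0.0562 size 0.0118 0.0203 long-axis deg 90.3 touch False
wrist row pct [ 59. 106. 162. 165. 177.]
```

Run:
```python
from h import *
im=cv2.imread('pics/w10.png'); c=cams.get_calibration('wrist'); g=cv2.cvtColor(im,cv2.COLOR_BGR2GRAY).astype(int)
def scan(P,Q,n=60):
    o=[]
    for t in np.linspace(0,1,n):
        p=np.array(P)+t*(np.array(Q)-P); u,v=proj(c,[*p,.003]).round().astype(int)
        if 0<=u<640 and 0<=v<400:o.append((p.round(3),g[v,u]))
    return [(o[i][0].tolist(),o[i-1][1],o[i][1]) for i in range(1,len(o)) if abs(o[i][1]-o[i-1][1])>30]
for y in(.02,0,-.03,-.06,-.09): print(y,scan((.35,y),(.47,y)))
for x in(.385,.395,.425): print(x,scan((x,-.05),(x,.06)), scan((x,-.1),(x,-.19)))
```

```text
0.02 [([0.378, 0.02], np.int64(165), np.int64(91)), ([0.411, 0.02], np.int64(99), np.int64(255)), ([0.421, 0.02], np.int64(255), np.int64(99)), ([0.439, 0.02], np.int64(105), np.int64(169))]
0 [([0.381, 0.0], np.int64(161), np.int64(88)), ([0.411, 0.0], np.int64(103), np.int64(255)), ([0.423, 0.0], np.int64(233), np.int64(104)), ([0.439, 0.0], np.int64(99), np.int64(163))]
-0.03 [([0.381, -0.03], np.int64(168), np.int64(127)), ([0.383, -0.03], np.int64(127), np.int64(92)), ([0.413, -0.03], np.int64(95), np.int64(255)), ([0.423, -0.03], np.int64(255), np.int64(109)), ([0.442, -0.03], np.int64(101), np.int64(171))]
-0.06 [([0.383, -0.06], np.int64(167), np.int64(92)), ([0.415, -0.06], np.int64(95), np.int64(254)), ([0.425, -0.06], np.int64(254), np.int64(108)), ([0.444, -0.06], np.int64(115), np.int64(172))]
-0.09 [([0.385, -0.09], np.int64(168), np.int64(97)), ([0.417, -0.09], np.int64(98), np.int64(254)), ([0.427, -0.09], np.int64(254), np.int64(108)), ([0.444, -0.09], np.int64(105), np.int64(153))]
0.385 [([0.385, 0.032], np.int64(87), np.int64(147))] [([0.385, -0.127], np.int64(112), np.int64(169)), ([0.385, -0.141], np.int64(169), np.int64(95))]
0.395 [] [([0.395, -0.132], np.int64(102), np.int64(153)), ([0.395, -0.134], np.int64(153), np.int64(205)), ([0.395, -0.169], np.int64(245), np.int64(87))]
0.425 [([0.425, 0.034], np.int64(94), np.int64(135))] []
```

step_arm([
  {"dp": [-0.025,0.01,-0.12],"yaw": 0,"grip": 0.1},
  {"dp": [0,0,-0.1],"yaw": 0,"grip": 0.1},
  {"dp": [0,0,-0.07],"yaw": 0,"grip": 0.1},
  {"dp": [0,0,-0.027],"yaw": 0,"grip": 0.1},
  {"dp": [0,0,0],"yaw": 0,"grip": 0.1},
])

```text
clock: 14.62
position: [0.4158, -0.1078, 0.037]
ee_rot: [0.001, 0.687, 0.727, 0.0]
contact_force: [-0.6, -0.1, -1.4]
width: 0.0258
gripper_force: 93.6
```

step_arm([
  {"dp": [0,0,0],"yaw": 0,"grip": 0.1},
])

```text
clock: 14.75
position: [0.4154, -0.1077, 0.0369]
ee_rot: [0.001, 0.687, 0.727, 0.0]
contact_force: [-0.3, -0.3, -0.5]
width: 0.026
gripper_force: 93.6
```

step_arm([
  {"dp": [0,0,0],"yaw": 0,"grip": 0.5},
  {"dp": [0,0,0],"yaw": 0,"grip": 0.65},
  {"dp": [0,0,0],"yaw": 0,"grip": 0.65},
  {"dp": [0,0,0.15],"yaw": 0,"grip": 0.65},
  {"dp": [0,0,0.25],"yaw": 0,"grip": 0.65},
])

```text
clock: 15.38
position: [0.4131, -0.1069, 0.1164]
ee_rot: [-0.002, 0.687, 0.727, -0.001]
contact_force: [1.1, 0.1, 0.1]
width: 0.0557
gripper_force: 0.0
```

step_arm([
  {"dp": [0.1,0.08,0.15],"yaw": -0.2,"grip": 0.4},
  {"dp": [0.2,0.15,0],"yaw": -0.2,"grip": 0.4},
  {"dp": [0.2,0.15,0],"yaw": -0.2,"grip": 0.4},
  {"dp": [0,0,0],"yaw": 0,"grip": 0.4},
  {"dp": [0,0,0],"yaw": 0,"grip": 0.4},
])

```text
clock: 16.0
position: [0.5134, -0.0313, 0.1462]
ee_rot: [-0.001, 0.719, 0.695, -0.001]
contact_force: [0.1, 0.3, 0.2]
width: 0.0339
gripper_force: 0.0
```

Run:
```python
from h import *
s=st(); w,cw=grab('wrist','w11.png'); t,ct=grab('top','t11.png')
g=cv2.cvtColor(w,cv2.COLOR_BGR2GRAY)
c0=cams.get_calibration('top'); 
q=[pt(c0,205+x/2.75,145+y/2.75,.03) for x,y in((22,77),(143,75),(137,268),(15,265))]
print('tray corners',np.round(q,3).tolist(),np.mean(q,0).round(4))
# tray also from w1 not stored pose; shelf batteries in wrist:
for P in([.5112,-.0218,.02],[.5555,.0063,.02],[.6386,-.0073,.02]): print(proj(cw,P).round(0))
cv2.imwrite('pics/w11v.png',cv2.resize(np.vstack([w]),None,fx=1.25,fy=1.25))
```

```text
t16.00 tcp [ 0.5134 -0.0313  0.1462] yaw_y -1.9 tilt 0.11 w0.0339 gf0.0 F [0.1 0.3 0.2] q6 -0.16
tray corners [[0.625, 0.372, 0.03], [0.627, 0.246, 0.03], [0.428, 0.248, 0.03], [0.431, 0.371, 0.03]] [0.5277 0.3092 0.03  ]
[314. 192.]
[365. 158.]
[462. 171.]
```

View pics/w11v.png

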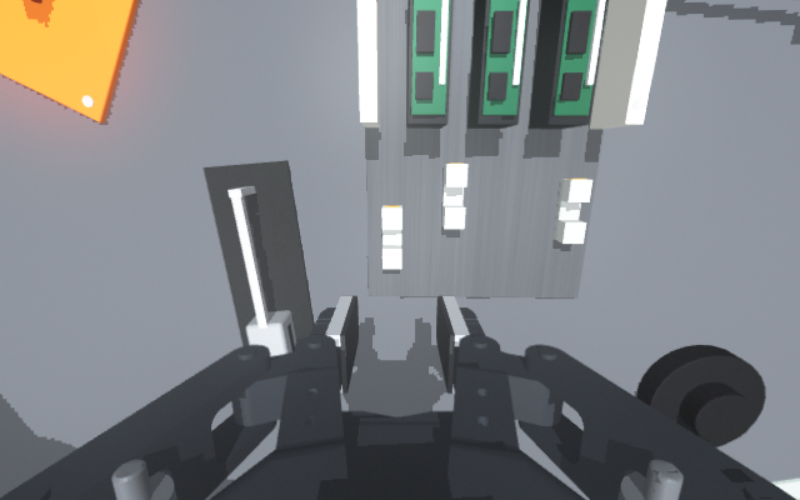

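The pick lies on its mat at (260,265). The three batteries are on the shelf at (392,238), (455,196) and (573,212), as predicted. Grasping A.

step_arm([
  {"dp": [-0.01,0.047,-0.15],"yaw": 0,"grip": 0.32},
  {"dp": [0,0,-0.2],"yaw": 0,"grip": 0.32},
  {"dp": [0,0,-0.15],"yaw": 0,"grip": 0.32},
  {"dp": [0,0,-0.065],"yaw": 0,"grip": 0.32},
  {"dp": [0,0,0],"yaw": 0,"grip": 0.32},
])

```text
clock: 16.73
position: [0.5117, -0.0224, 0.0334]
ee_rot: [-0.001, 0.719, 0.695, -0.0]
contact_force: [0.3, -0.0, -0.1]
width: 0.0275
gripper_force: 0.0
```

step_arm([
  {"dp": [0,0,0],"yaw": 0,"grip": 0.05},
  {"dp": [0,0,0],"yaw": 0,"grip": 0.05},
  {"dp": [0,0,0],"yaw": 0,"grip": 0.05},
  {"dp": [0,0,0],"yaw": 0,"grip": 0.05},
], squeeze=60)

```text
clock: 17.23
position: [0.5132, -0.0222, 0.0348]
ee_rot: [0.001, 0.719, 0.695, 0.001]
contact_force: [-0.5, 0.2, 5.8]
width: 0.0109
gripper_force: 59.2
```

step_arm([
  {"dp": [0,0,0.2],"yaw": 0,"grip": 0.05},
  {"dp": [0,0,0.24],"yaw": 0,"grip": 0.05},
  {"dp": [-0.031,0.276,0],"yaw": 0,"grip": 0.05},
  {"dp": [-0.031,0.276,0],"yaw": 0,"grip": 0.05},
  {"dp": [-0.031,0.276,0],"yaw": 0,"grip": 0.05},
])

```text
clock: 17.85
position: [0.4935, 0.1451, 0.1221]
ee_rot: [0.0, 0.719, 0.695, 0.0]
contact_force: [0.3, 0.6, -1.0]
width: 0.0111
gripper_force: 58.7
```

step_arm([
  {"dp": [-0.031,0.276,0],"yaw": 0,"grip": 0.05},
  {"dp": [-0.031,0.276,0],"yaw": 0,"grip": 0.05},
  {"dp": [-0.031,0.276,0],"yaw": 0,"grip": 0.05},
  {"dp": [0,0,0],"yaw": 0,"grip": 0.05},
  {"dp": [0,0,0],"yaw": 0,"grip": 0.05},
])

```text
clock: 18.48
position: [0.4747, 0.3089, 0.1214]
ee_rot: [0.0, 0.719, 0.695, -0.001]
contact_force: [0.1, 0.2, -0.3]
width: 0.0112
gripper_force: 58.7
```

Run:
```python
from h import *
s=st(); w,c=grab('wrist','w12.png'); g=cv2.cvtColor(w,cv2.COLOR_BGR2GRAY)
cv2.imwrite('pics/w12v.png',w)
for i,(P) in enumerate(([.625,.372,.03],[.627,.246,.03],[.428,.248,.03],[.431,.371,.03])): print(proj(c,P).round())
```

```text
t18.48 tcp [0.4747 0.3089 0.1214] yaw_y -1.88 tilt 0.07 w0.0112 gf58.7 F [ 0.1  0.2 -0.3] q6 0.49
[529. 122.]
[506. 282.]
[263. 286.]
[253. 133.]
```

View pics/w12v.png

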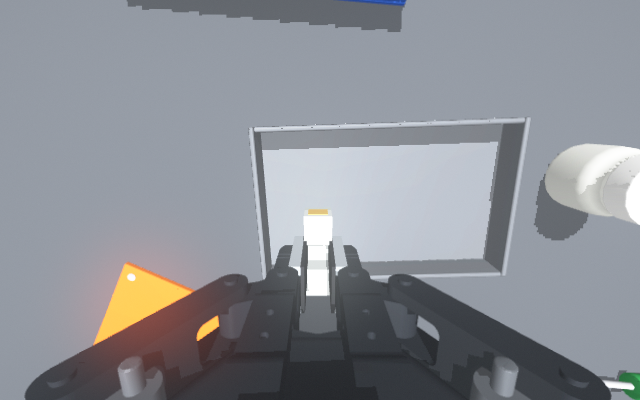

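The battery is held at its middle above the tray, whose rim (250–529, 119–278) matches the projection within 4 mm. Lowering it.

step_arm([
  {"dp": [0,0.015,-0.2],"yaw": 0,"grip": 0.05},
  {"dp": [0,0,-0.15],"yaw": 0,"grip": 0.05},
  {"dp": [0,0,-0.07],"yaw": 0,"grip": 0.05},
  {"dp": [0,0,0],"yaw": 0,"grip": 0.05},
  {"dp": [0,0,0],"yaw": 0,"grip": 0.35},
])

```text
clock: 19.15
position: [0.4763, 0.3122, 0.0389]
ee_rot: [0.0, 0.719, 0.695, 0.001]
contact_force: [0.3, -0.2, 0.6]
width: 0.0279
gripper_force: 0.0
```

step_arm([
  {"dp": [0,0,0],"yaw": 0,"grip": 0.35},
  {"dp": [0,0,0],"yaw": 0,"grip": 0.35},
  {"dp": [0,0,0.2],"yaw": 0,"grip": 0.35},
  {"dp": [0,0,0.25],"yaw": 0,"grip": 0.35},
  {"dp": [0.08,-0.29,0],"yaw": 0,"grip": 0.35},
])

```text
clock: 19.77
position: [0.4942, 0.2578, 0.1325]
ee_rot: [0.002, 0.717, 0.697, 0.006]
contact_force: [1.9, -0.0, -0.1]
width: 0.0297
gripper_force: 0.0
```

step_arm([
  {"dp": [0.08,-0.29,0],"yaw": 0,"grip": 0.35},
  {"dp": [0.08,-0.29,0],"yaw": 0,"grip": 0.35},
  {"dp": [0.08,-0.29,0],"yaw": 0,"grip": 0.35},
  {"dp": [0.08,-0.29,0],"yaw": 0,"grip": 0.35},
  {"dp": [0,0,0],"yaw": 0,"grip": 0.32},
])

```text
clock: 20.4
position: [0.5568, 0.0182, 0.1282]
ee_rot: [0.001, 0.721, 0.693, 0.0]
contact_force: [-0.1, 0.7, -0.1]
width: 0.0275
gripper_force: 0.0
```

step_arm([
  {"dp": [0,0,0],"yaw": 0,"grip": 0.32},
])

```text
clock: 20.52
position: [0.5548, 0.0225, 0.1278]
ee_rot: [-0.0, 0.719, 0.695, 0.0]
contact_force: [-0.6, 1.0, 0.1]
width: 0.0274
gripper_force: 0.0
```

Run:
```python
from h import *
s=st(); w,c=grab('wrist','w13.png'); t,ct=grab('top','t13.png')
g=cv2.cvtColor(t,cv2.COLOR_BGR2GRAY)
m=np.zeros_like(g); m[160:260,205:265]=g[160:260,205:265]>170
print('top tray');rects(t,ct,m,.02,6)
g=cv2.cvtColor(w,cv2.COLOR_BGR2GRAY); hs=cv2.cvtColor(w,cv2.COLOR_BGR2HSV)
m=g>235; 
print('wrist white'); rects(w,c,m,.02,60)
for P in([.5555,.0063,.02],[.6386,-.0073,.02]): print(proj(c,P).round(0))
```

```text
t20.52 tcp [0.5548 0.0225 0.1278] yaw_y -2.0 tilt 0.05 w0.0274 gf0.0 F [-0.6  1.   0.1] q6 -0.05
top tray
px [238. 225.] xy 0.4774 0.2991 size 0.017 0.02 long-axis deg 90.2 touch False
px [229. 224.] xy 0.4788 0.326 size 0.0142 0.0171 long-axis deg 90.2 touch False
wrist white
px [414. 254.] xy 0.6375 -0.0204 size 0.0131 0.0125 long-axis deg 88.1 touch False
px [318. 242.] xy 0.5542 -0.0068 size 0.0138 0.0129 long-axis deg 88.0 touch False
px [419. 220.] xy 0.6386 0.0087 size 0.0141 0.0127 long-axis deg 88.1 touch False
px [319. 211.] xy 0.5552 0.0216 size 0.0147 0.0125 long-axis deg 88.0 touch False
px [422. 100.] xy 0.6355 0.1023 size 0.0652 0.0025 long-axis deg 87.8 touch False
px [358. 104.] xy 0.5888 0.104 size 0.0653 0.0029 long-axis deg 87.5 touch False
px [297.  83.] xy 0.5421 0.1057 size 0.0654 0.0029 long-axis deg 86.9 touch False
px [385.  84.] xy 0.5813 0.1089 size 0.122 0.1828 long-axis deg 177.5 touch True
[319. 227.]
[417. 239.]
```

A is in the tray at (0.478, 0.313). Now B.

step_arm([
  {"dp": [0,-0.075,0],"yaw": 0,"grip": 0.32},
  {"dp": [0,0,-0.2],"yaw": 0,"grip": 0.32},
  {"dp": [0,0,-0.18],"yaw": 0,"grip": 0.32},
  {"dp": [0,0,-0.09],"yaw": 0,"grip": 0.32},
  {"dp": [0,0,0],"yaw": 0,"grip": 0.32},
])

```text
clock: 21.25
position: [0.5539, 0.0075, 0.0324]
ee_rot: [-0.001, 0.719, 0.695, -0.001]
contact_force: [0.2, 0.6, -0.6]
width: 0.0277
gripper_force: 0.0
```

step_arm([
  {"dp": [0,0,0],"yaw": 0,"grip": 0.05},
  {"dp": [0,0,0],"yaw": 0,"grip": 0.05},
  {"dp": [0,0,0],"yaw": 0,"grip": 0.05},
  {"dp": [0,0,0],"yaw": 0,"grip": 0.05},
])

```text
clock: 21.75
position: [0.5557, 0.0071, 0.0345]
ee_rot: [0.001, 0.719, 0.695, 0.001]
contact_force: [-0.4, 0.2, 3.0]
width: 0.0115
gripper_force: 59.5
```

step_arm([
  {"dp": [0,0,0.2],"yaw": 0,"grip": 0.05},
  {"dp": [0,0,0.24],"yaw": 0,"grip": 0.05},
  {"dp": [-0.023,0.254,0],"yaw": 0,"grip": 0.05},
  {"dp": [-0.023,0.254,0],"yaw": 0,"grip": 0.05},
  {"dp": [-0.023,0.254,0],"yaw": 0,"grip": 0.05},
])

```text
clock: 22.38
position: [0.5412, 0.1608, 0.1221]
ee_rot: [0.0, 0.719, 0.695, 0.0]
contact_force: [0.4, 0.3, -0.4]
width: 0.0112
gripper_force: 59.0
```

step_arm([
  {"dp": [-0.023,0.254,0],"yaw": 0,"grip": 0.05},
  {"dp": [-0.023,0.254,0],"yaw": 0,"grip": 0.05},
  {"dp": [-0.023,0.254,0],"yaw": 0,"grip": 0.05},
  {"dp": [0,0,0],"yaw": 0,"grip": 0.05},
  {"dp": [0,0,0],"yaw": 0,"grip": 0.05},
])

```text
clock: 23.0
position: [0.5272, 0.3116, 0.1214]
ee_rot: [0.0, 0.719, 0.695, -0.001]
contact_force: [-0.8, -0.1, -0.6]
width: 0.0115
gripper_force: 59.0
```

step_arm([
  {"dp": [0,0,-0.2],"yaw": 0,"grip": 0.05},
  {"dp": [0,0,-0.15],"yaw": 0,"grip": 0.05},
  {"dp": [0,0,-0.073],"yaw": 0,"grip": 0.05},
  {"dp": [0,0,0],"yaw": 0,"grip": 0.05},
  {"dp": [0,0,0],"yaw": 0,"grip": 0.35},
])

```text
clock: 23.62
position: [0.5285, 0.3119, 0.0382]
ee_rot: [0.0, 0.719, 0.695, 0.001]
contact_force: [-0.6, -0.4, -0.7]
width: 0.0285
gripper_force: 0.0
```

step_arm([
  {"dp": [0,0,0],"yaw": 0,"grip": 0.35},
  {"dp": [0,0,0],"yaw": 0,"grip": 0.35},
  {"dp": [0,0,0.2],"yaw": 0,"grip": 0.35},
  {"dp": [0,0,0.25],"yaw": 0,"grip": 0.35},
  {"dp": [0.093,-0.265,0],"yaw": 0,"grip": 0.35},
])

```text
clock: 24.25
position: [0.5487, 0.2626, 0.1322]
ee_rot: [0.002, 0.717, 0.697, 0.005]
contact_force: [1.1, 0.3, -1.0]
width: 0.0299
gripper_force: 0.0
```

step_arm([
  {"dp": [0.093,-0.265,0],"yaw": 0,"grip": 0.35},
  {"dp": [0.093,-0.265,0],"yaw": 0,"grip": 0.35},
  {"dp": [0.093,-0.265,0],"yaw": 0,"grip": 0.35},
  {"dp": [0.093,-0.265,0],"yaw": 0,"grip": 0.35},
  {"dp": [0.093,-0.265,0],"yaw": 0,"grip": 0.32},
])

```text
clock: 24.88
position: [0.6397, -0.0076, 0.1276]
ee_rot: [0.0, 0.719, 0.695, 0.0]
contact_force: [0.5, 0.3, -0.2]
width: 0.0275
gripper_force: 0.0
```

step_arm([
  {"dp": [0,0,0],"yaw": 0,"grip": 0.32},
  {"dp": [0,0,0],"yaw": 0,"grip": 0.32},
])

```text
clock: 25.12
position: [0.6388, -0.0059, 0.1271]
ee_rot: [-0.0, 0.719, 0.695, 0.0]
contact_force: [0.1, 0.6, 0.6]
width: 0.0276
gripper_force: 0.0
```

Run:
```python
from h import *
s=st(); w,c=grab('wrist','w14.png'); t,ct=grab('top','t14.png')
g=cv2.cvtColor(t,cv2.COLOR_BGR2GRAY)
m=np.zeros_like(g); m[160:260,205:265]=g[160:260,205:265]>170
print('top tray');rects(t,ct,m,.02,6)
g=cv2.cvtColor(w,cv2.COLOR_BGR2GRAY)
m=g>235; m[:180]=0
print('wrist white'); rects(w,c,m,.02,60)
```

```text
t25.12 tcp [ 0.6388 -0.0059  0.1271] yaw_y -2.0 tilt 0.05 w0.0276 gf0.0 F [0.1 0.6 0.6] q6 -0.08
top tray
px [238. 225.] xy 0.4774 0.2991 size 0.017 0.02 long-axis deg 90.2 touch False
px [229. 224.] xy 0.4788 0.326 size 0.0142 0.0171 long-axis deg 90.2 touch False
px [238. 207.] xy 0.5288 0.2977 size 0.0173 0.0199 long-axis deg 91.6 touch False
px [229. 207.] xy 0.53 0.3247 size 0.0143 0.0173 long-axis deg 90.2 touch False
wrist white
px [315. 227.] xy 0.6374 -0.0204 size 0.0151 0.0135 long-axis deg 88.0 touch False
px [315. 208.] xy 0.6383 -0.006 size 0.0086 0.0124 long-axis deg 178.0 touch False
px [ 48. 274.] xy 0.4046 -0.0623 size 0.0243 0.1578 long-axis deg 93.1 touch False
px [317. 189.] xy 0.6389 0.0087 size 0.0158 0.0139 long-axis deg 88.0 touch False
```

step_arm([
  {"dp": [-0.003,0,-0.1],"yaw": 0,"grip": 0.32},
  {"dp": [0,0,-0.18],"yaw": 0,"grip": 0.32},
  {"dp": [0,0,-0.13],"yaw": 0,"grip": 0.32},
  {"dp": [0,0,-0.057],"yaw": 0,"grip": 0.32},
  {"dp": [0,0,0],"yaw": 0,"grip": 0.32},
])

```text
clock: 25.85
position: [0.6381, -0.005, 0.0334]
ee_rot: [-0.0, 0.719, 0.695, -0.0]
contact_force: [0.5, 0.8, -0.2]
width: 0.0273
gripper_force: 0.0
```

step_arm([
  {"dp": [0,0,0],"yaw": 0,"grip": 0.05},
  {"dp": [0,0,0],"yaw": 0,"grip": 0.05},
  {"dp": [0,0,0],"yaw": 0,"grip": 0.05},
  {"dp": [0,0,0],"yaw": 0,"grip": 0.05},
])

```text
clock: 26.35
position: [0.6394, -0.006, 0.035]
ee_rot: [0.001, 0.719, 0.695, 0.001]
contact_force: [-0.3, 0.9, 6.4]
width: 0.0114
gripper_force: 59.2
```

step_arm([
  {"dp": [0,0,0.2],"yaw": 0,"grip": 0.05},
  {"dp": [0,0,0.24],"yaw": 0,"grip": 0.05},
  {"dp": [-0.048,0.265,0],"yaw": 0,"grip": 0.05},
  {"dp": [-0.048,0.265,0],"yaw": 0,"grip": 0.05},
  {"dp": [-0.048,0.265,0],"yaw": 0,"grip": 0.05},
])

```text
clock: 26.98
position: [0.6093, 0.154, 0.1217]
ee_rot: [0.0, 0.719, 0.695, -0.0]
contact_force: [1.4, 0.7, -1.2]
width: 0.0115
gripper_force: 58.6
```

step_arm([
  {"dp": [-0.048,0.265,0],"yaw": 0,"grip": 0.05},
  {"dp": [-0.048,0.265,0],"yaw": 0,"grip": 0.05},
  {"dp": [-0.048,0.265,0],"yaw": 0,"grip": 0.05},
  {"dp": [0,0,0],"yaw": 0,"grip": 0.05},
  {"dp": [0,0,0],"yaw": 0,"grip": 0.05},
])

```text
clock: 27.6
position: [0.5807, 0.3115, 0.1213]
ee_rot: [0.0, 0.719, 0.695, -0.001]
contact_force: [0.2, 0.8, -0.3]
width: 0.0112
gripper_force: 58.6
```

step_arm([
  {"dp": [0,0,-0.2],"yaw": 0,"grip": 0.05},
  {"dp": [0,0,-0.15],"yaw": 0,"grip": 0.05},
  {"dp": [0,0,-0.073],"yaw": 0,"grip": 0.05},
  {"dp": [0,0,0],"yaw": 0,"grip": 0.05},
  {"dp": [0,0,0],"yaw": 0,"grip": 0.35},
])

```text
clock: 28.22
position: [0.5819, 0.3115, 0.0379]
ee_rot: [0.0, 0.719, 0.695, 0.001]
contact_force: [-0.3, -0.2, -0.1]
width: 0.0283
gripper_force: 0.0
```

step_arm([
  {"dp": [0,0,0],"yaw": 0,"grip": 0.35},
  {"dp": [0,0,0],"yaw": 0,"grip": 0.35},
  {"dp": [0,0,0.2],"yaw": 0,"grip": 0.35},
  {"dp": [0,0,0.25],"yaw": 0,"grip": 0.35},
  {"dp": [-0.03,-0.2,0.15],"yaw": -0.8,"grip": 0.5},
])

```text
clock: 28.85
position: [0.5766, 0.2741, 0.1601]
ee_rot: [0.001, 0.759, 0.651, 0.003]
contact_force: [0.3, -0.5, 0.3]
width: 0.0425
gripper_force: 0.0
```

step_arm([
  {"dp": [-0.04,-0.27,0.1],"yaw": -0.8,"grip": 0.5},
  {"dp": [-0.04,-0.27,0.1],"yaw": -0.8,"grip": 0.5},
  {"dp": [-0.04,-0.27,0.1],"yaw": -0.8,"grip": 0.5},
  {"dp": [-0.04,-0.27,0],"yaw": -0.8,"grip": 0.5},
  {"dp": [-0.04,-0.27,0],"yaw": -0.8,"grip": 0.5},
])

```text
clock: 29.48
position: [0.5347, 0.0005, 0.218]
ee_rot: [0.001, 0.918, 0.396, 0.001]
contact_force: [-0.1, 0.3, 0.2]
width: 0.0426
gripper_force: 0.0
```

step_arm([
  {"dp": [-0.04,-0.27,0],"yaw": -0.8,"grip": 0.5},
  {"dp": [-0.04,-0.27,0],"yaw": -0.8,"grip": 0.5},
  {"dp": [-0.04,-0.27,0],"yaw": -0.8,"grip": 0.5},
  {"dp": [0,0,0],"yaw": -0.6,"grip": 0.5},
  {"dp": [0,0,0],"yaw": -0.6,"grip": 0.5},
])

```text
clock: 30.1
position: [0.5107, -0.161, 0.2173]
ee_rot: [0.0, 0.991, 0.136, 0.0]
contact_force: [0.7, 0.3, -0.7]
width: 0.0428
gripper_force: 0.0
```

Run:
```python
from h import *
s=st(); t,ct=grab('top','t15.png'); w,c=grab('wrist','w15.png')
g=cv2.cvtColor(t,cv2.COLOR_BGR2GRAY)
def box(x0,y0,x1,y1,th):
    m=np.zeros_like(g); m[y0:y1,x0:x1]=g[y0:y1,x0:x1]>th; return m
print('tray');rects(t,ct,box(205,160,265,260,170),.02,6)
print('shelf');rects(t,ct,box(330,160,380,230,150),.02,6)
print('covers');rects(t,ct,box(410,180,500,330,150),.005,200)
print('pick');rects(t,ct,box(325,230,410,270,120),.029,6)
```

```text
t30.10 tcp [ 0.5107 -0.161   0.2173] yaw_y -74.42 tilt 0.02 w0.0428 gf0.0 F [ 0.7  0.3 -0.7] q6 0.86
tray
px [238. 225.] xy 0.4774 0.2991 size 0.017 0.02 long-axis deg 90.2 touch False
px [229. 224.] xy 0.4788 0.326 size 0.0142 0.0171 long-axis deg 90.2 touch False
px [239. 206.] xy 0.5301 0.2977 size 0.0143 0.0201 long-axis deg 90.2 touch False
px [229. 207.] xy 0.53 0.3247 size 0.0143 0.0173 long-axis deg 90.2 touch False
px [240. 188.] xy 0.5834 0.2964 size 0.0175 0.02 long-axis deg 91.7 touch False
px [230. 187.] xy 0.5848 0.3237 size 0.0145 0.0174 long-axis deg 90.2 touch False
shelf
covers
px [435. 302.] xy 0.25 -0.2447 size 0.1108 0.1322 long-axis deg 173.7 touch False
px [451. 280.] xy 0.3249 -0.288 size 0.2404 0.1181 long-axis deg 60.4 touch False
px [484. 238.] xy 0.4483 -0.4093 size 0.027 0.1425 long-axis deg 161.9 touch False
px [460. 221.] xy 0.482 -0.3369 size 0.1708 0.1089 long-axis deg 8.0 touch False
px [425. 209.] xy 0.5276 -0.2393 size 0.0258 0.1415 long-axis deg 159.0 touch False
px [472. 192.] xy 0.5814 -0.3799 size 0.0623 0.1609 long-axis deg 90.3 touch False
pick
px [407. 262.] xy 0.3764 -0.1743 size 0.014 0.0417 long-axis deg 178.4 touch False
px [370. 247.] xy 0.4177 -0.0608 size 0.025 0.154 long-axis deg 90.1 touch False
```

All three batteries are in the tray, the shelf is empty, the pick is on its mat, and the cover has not moved from (0.482, -0.337). Going above the cover.

step_arm([
  {"dp": [-0.048,-0.29,0],"yaw": -0.2,"grip": 0.5},
  {"dp": [-0.048,-0.29,0],"yaw": -0.2,"grip": 0.5},
  {"dp": [-0.048,-0.3,0],"yaw": -0.2,"grip": 0.5},
  {"dp": [0,0,0],"yaw": 0,"grip": 0.5},
  {"dp": [0,0,0],"yaw": 0,"grip": 0.5},
])

```text
clock: 30.82
position: [0.482, -0.3355, 0.2169]
ee_rot: [-0.001, 0.996, 0.094, -0.0]
contact_force: [0.5, -0.8, -0.3]
width: 0.0427
gripper_force: 0.0
```

Run:
```python
from h import *
s=st(); w,c=grab('wrist','w16.png'); g=cv2.cvtColor(w,cv2.COLOR_BGR2GRAY)
print([proj(c,p).round().tolist() for p in([.482,-.338,.027],[.482+.081,-.32,.005],[.482-.08,-.355,.005])])
m=g>200; print('plate');rects(w,c,m,.005,1500)
m=g<70; m[280:]=0; print('rib');rects(w,c,m,.027,300)
```

```text
t30.82 tcp [ 0.482  -0.3355  0.2169] yaw_y -79.27 tilt 0.06 w0.0427 gf0.0 F [ 0.5 -0.8 -0.3] q6 0.66
[[320.0, 188.0], [317.0, 110.0], [321.0, 248.0]]
plate
px [326. 196.] xy 0.481 -0.3381 size 0.162 0.1085 long-axis deg 10.3 touch False
px [532. 151.] xy 0.6102 -0.6089 size 0.223 0.1776 long-axis deg 11.4 touch True
rib
px [381. 261.] xy 0.4116 -0.43 size 0.052 0.0662 long-axis deg 100.9 touch False
px [254. 260.] xy 0.3824 -0.2731 size 0.0533 0.0663 long-axis deg 100.6 touch False
px [481. 235.] xy 0.4658 -0.5568 size 0.11 0.2543 long-axis deg 101.1 touch False
px [ 88. 200.] xy 0.423 -0.0868 size 0.0573 0.1875 long-axis deg 92.7 touch False
px [90. 62.] xy 0.556 -0.0932 size 0.0053 0.1234 long-axis deg 177.7 touch True
```

step_arm([
  {"dp": [-0.003,-0.012,-0.25],"yaw": -0.05,"grip": 0.5},
  {"dp": [0,0,-0.25],"yaw": 0,"grip": 0.5},
  {"dp": [0,0,-0.25],"yaw": 0,"grip": 0.5},
  {"dp": [0,0,-0.12],"yaw": 0,"grip": 0.5},
  {"dp": [0,0,-0.045],"yaw": 0,"grip": 0.5},
])

```text
clock: 31.5
position: [0.4814, -0.3361, 0.0328]
ee_rot: [-0.001, 0.996, 0.091, -0.001]
contact_force: [-0.2, -0.5, 1.0]
width: 0.0427
gripper_force: 0.0
```

step_arm([
  {"dp": [0,0,0],"yaw": 0,"grip": 0.5},
  {"dp": [0,0,0],"yaw": 0,"grip": 0.05},
  {"dp": [0,0,0],"yaw": 0,"grip": 0.05},
  {"dp": [0,0,0],"yaw": 0,"grip": 0.05},
  {"dp": [0,0,0],"yaw": 0,"grip": 0.05},
], squeeze=90)

```text
clock: 32.12
position: [0.4824, -0.3388, 0.0359]
ee_rot: [0.001, 0.996, 0.089, 0.001]
contact_force: [1.7, 2.2, 5.8]
width: 0.0114
gripper_force: 89.5
```

Run:
```python
from h import *
s=st(); w,c=grab('wrist','w17.png'); g=cv2.cvtColor(w,cv2.COLOR_BGR2GRAY)
rects(w,c,g>200,.005,1500)
```

```text
t32.12 tcp [ 0.4824 -0.3388  0.0359] yaw_y -79.74 tilt 0.16 w0.0114 gf89.5 F [1.7 2.2 5.8] q6 0.66
px [314. 220.] xy 0.5113 -0.3338 size 0.1006 0.1082 long-axis deg 100.3 touch False
```

step_arm([
  {"dp": [0,0,0.15],"yaw": 0,"grip": 0.05},
  {"dp": [0,0,0.2],"yaw": 0,"grip": 0.05},
  {"dp": [0,0,0.22],"yaw": 0,"grip": 0.05},
  {"dp": [0.08,0.25,0],"yaw": -0.242,"grip": 0.05},
  {"dp": [0.08,0.25,0],"yaw": -0.242,"grip": 0.05},
])

```text
clock: 32.8
position: [0.5139, -0.2381, 0.1493]
ee_rot: [0.001, 0.999, 0.052, 0.001]
contact_force: [-0.2, -0.1, -2.1]
width: 0.0119
gripper_force: 88.6
```

step_arm([
  {"dp": [0.08,0.25,0],"yaw": -0.242,"grip": 0.05},
  {"dp": [0.08,0.25,0],"yaw": -0.242,"grip": 0.05},
  {"dp": [0.08,0.25,0],"yaw": -0.242,"grip": 0.05},
  {"dp": [0.08,0.25,0],"yaw": -0.242,"grip": 0.05},
  {"dp": [0,0,0],"yaw": 0,"grip": 0.05},
])

```text
clock: 33.42
position: [0.5782, -0.0349, 0.1483]
ee_rot: [-0.001, 1.0, -0.017, 0.0]
contact_force: [-0.5, -1.0, -1.8]
width: 0.0118
gripper_force: 88.7
```

step_arm([
  {"dp": [0,0,0],"yaw": 0,"grip": 0.05},
  {"dp": [0,0,0],"yaw": 0,"grip": 0.05},
])

```text
clock: 33.67
position: [0.5772, -0.0397, 0.1482]
ee_rot: [0.0, 1.0, -0.02, -0.0]
contact_force: [-0.4, 0.2, -1.5]
width: 0.0117
gripper_force: 88.7
```

Run:
```python
from h import *
s=st(); w,c=grab('wrist','w18.png'); t,ct=grab('top','t18.png'); g=cv2.cvtColor(w,cv2.COLOR_BGR2GRAY)
print('wrist case'); m=g>200; rects(w,c,m,.044,300); print('wrist cover z',s['position'][2]-.0309);rects(w,c,m,s['position'][2]-.0309,4000)
g=cv2.cvtColor(t,cv2.COLOR_BGR2GRAY); m=np.zeros_like(g); m[150:228,275:335]=g[150:228,275:335]>140
print('top case');rects(t,ct,m,.044,100)
P=[[.5787,.1065]]
for n,(C) in (('near',[.5787,.1065]),('far',[.5766,.1098])):
    print(n,[proj(c,[*(np.array(C)+CX*a+CY*b),.044]).round().tolist() for a,b in((.055,.082),(.055,-.082),(-.055,-.082),(-.055,.082))])
cv2.imwrite('pics/w18v.png',w)
```

```text
t33.67 tcp [ 0.5772 -0.0397  0.1482] yaw_y -92.28 tilt 0.04 w0.0117 gf88.7 F [-0.4  0.2 -1.5] q6 1.42
wrist case
px [317. 322.] xy 0.4705 -0.0356 size 0.034 0.0203 long-axis deg 87.7 touch False
px [ 83. 206.] xy 0.5795 0.1062 size 0.1096 0.1626 long-axis deg 177.6 touch False
px [295. 218.] xy 0.5873 -0.0402 size 0.1618 0.1505 long-axis deg 87.7 touch False
wrist cover z 0.11727835054882228
px [ 83. 206.] xy 0.6012 0.0569 size 0.0732 0.1087 long-axis deg 177.6 touch False
px [295. 218.] xy 0.6064 -0.041 size 0.1081 0.1006 long-axis deg 87.7 touch False
top case
px [301. 188.] xy 0.5802 0.1066 size 0.1138 0.1696 long-axis deg 177.8 touch False
near [[90.0, 304.0], [42.0, 109.0], [194.0, 110.0], [215.0, 303.0]]
far [[87.0, 306.0], [38.0, 112.0], [190.0, 113.0], [212.0, 305.0]]
```

View pics/w18v.png

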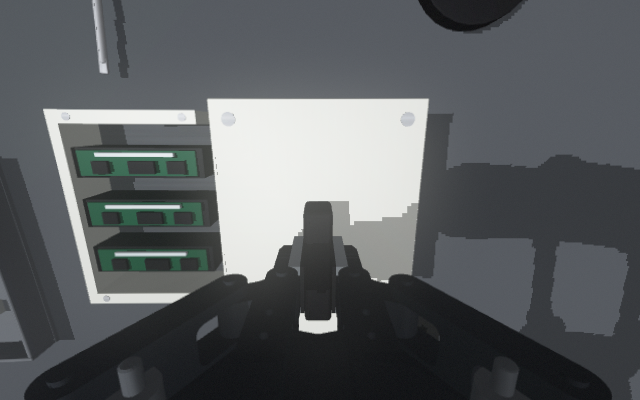

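The case reads (0.5795, 0.1062) from the wrist and (0.580, 0.1066) from the top. The held cover is at (0.5747, -0.041) and square to the case. Moving over the case and lowering partway.

step_arm([
  {"dp": [0.008,0.2,0],"yaw": 0,"grip": 0.05},
  {"dp": [0.008,0.25,0],"yaw": 0,"grip": 0.05},
  {"dp": [0.008,0.22,0],"yaw": 0,"grip": 0.05},
  {"dp": [0,0.064,0],"yaw": 0,"grip": 0.05},
  {"dp": [0,0,-0.15],"yaw": 0,"grip": 0.05},
])

```text
clock: 34.4
position: [0.5847, 0.1086, 0.1201]
ee_rot: [-0.0, 1.0, -0.019, 0.003]
contact_force: [0.1, 0.1, -3.2]
width: 0.0118
gripper_force: 88.9
```

step_arm([
  {"dp": [0,0,-0.14],"yaw": 0,"grip": 0.05},
  {"dp": [0,0,0],"yaw": 0,"grip": 0.05},
  {"dp": [0,0,0],"yaw": 0,"grip": 0.05},
])

```text
clock: 34.78
position: [0.5833, 0.1076, 0.091]
ee_rot: [0.0, 1.0, -0.02, 0.001]
contact_force: [0.7, -0.3, -1.6]
width: 0.0117
gripper_force: 88.8
```

Run:
```python
from h import *
s=st(); w,c=grab('wrist','w19.png'); g=cv2.cvtColor(w,cv2.COLOR_BGR2GRAY)
z=s['position'][2]-.0309; print('wrist cover z',z);rects(w,c,g>200,z,3000)
# edges of visible case below: profile across far(+x) edge and left/right edges
C=np.array([.5795,.1063])
for nm,p,d in(('+x',np.array([.62,.12]),np.array([1,0])),('+y',np.array([.63,.13]),np.array([0,1])),('-y',np.array([.63,.08]),np.array([0,-1]))):
    o=[]
    for k in np.arange(.0,.1,.002):
        q=p+d*k; u,v=proj(c,[*q,z]).round().astype(int)
        if 0<=u<640 and 0<=v<400: o.append((round(float(q@abs(d)),3),int(g[v,u])))
    print(nm,[o[i] for i in range(1,len(o)) if abs(o[i][1]-o[i-1][1])>25])
```

```text
t34.77 tcp [0.5833 0.1076 0.091 ] yaw_y -92.27 tilt 0.09 w0.0117 gf88.8 F [ 0.7 -0.3 -1.6] q6 1.68
wrist cover z 0.06010475548796389
px [301. 218.] xy 0.6125 0.1063 size 0.1081 0.1006 long-axis deg 87.7 touch False
+x [(0.664, 134), (0.666, 107), (0.688, 119), (0.696, 148)]
+y [(0.16, 129), (0.226, 95), (0.228, 128)]
-y [(0.05, 80)]
```

step_arm([
  {"dp": [-0.006,0,-0.02],"yaw": 0,"grip": 0.05},
  {"dp": [0,0,-0.02],"yaw": 0,"grip": 0.05},
  {"dp": [0,0,-0.012],"yaw": 0,"grip": 0.05},
  {"dp": [0,0,0],"yaw": 0,"grip": 0.05},
  {"dp": [0,0,0],"yaw": 0,"grip": 0.05},
])

```text
clock: 35.45
position: [0.5812, 0.1084, 0.0799]
ee_rot: [0.0, 1.0, -0.019, 0.0]
contact_force: [-1.1, -0.5, 0.1]
width: 0.0115
gripper_force: 89.2
```

Run:
```python
from h import *
s=st(); t,ct=grab('top','t20.png'); w,c=grab('wrist','w20.png'); g=cv2.cvtColor(w,cv2.COLOR_BGR2GRAY)
rects(w,c,g>200,.049,3000)
```

```text
t35.45 tcp [0.5812 0.1084 0.0799] yaw_y -92.2 tilt 0.01 w0.0115 gf89.2 F [-1.1 -0.5  0.1] q6 1.68
px [304. 214.] xy 0.6104 0.1071 size 0.1084 0.1007 long-axis deg 87.8 touch False
```

step_arm([
  {"dp": [0,0,0],"yaw": 0,"grip": 0.35},
  {"dp": [0,0,0],"yaw": 0,"grip": 0.5},
  {"dp": [0,0,0],"yaw": 0,"grip": 0.5},
  {"dp": [0,0,0.12],"yaw": 0,"grip": 0.5},
  {"dp": [0,0,0.2],"yaw": 0,"grip": 0.5},
])

```text
clock: 36.17
position: [0.5801, 0.1083, 0.1429]
ee_rot: [0.0, 1.0, -0.019, -0.002]
contact_force: [0.8, 0.0, -0.3]
width: 0.0429
gripper_force: 0.0
```

step_arm([
  {"dp": [-0.2,-0.2,0.15],"yaw": 0,"grip": 0.5},
  {"dp": [-0.2,-0.2,0.15],"yaw": 0,"grip": 0.5},
  {"dp": [-0.15,-0.2,0.1],"yaw": 0,"grip": 0.5},
  {"dp": [0,-0.2,0],"yaw": 0,"grip": 0.5},
  {"dp": [0,0,0],"yaw": 0,"grip": 0.5},
])

```text
clock: 36.8
position: [0.4731, -0.0519, 0.223]
ee_rot: [0.001, 1.0, -0.021, 0.001]
contact_force: [0.3, 0.6, 0.8]
width: 0.0425
gripper_force: 0.0
```

step_arm([
  {"dp": [0,0,0],"yaw": 0,"grip": 0.5},
  {"dp": [0,0,0],"yaw": 0,"grip": 0.5},
])

```text
clock: 37.05
position: [0.4731, -0.0487, 0.222]
ee_rot: [-0.0, 1.0, -0.019, -0.0]
contact_force: [-0.2, -0.2, -0.7]
width: 0.043
gripper_force: 0.0
```

Run:
```python
from h import *
s=st(); t,ct=grab('top','t21.png'); w,c=grab('wrist','w21.png'); sd,cs=grab('side','s21.png')
g=cv2.cvtColor(t,cv2.COLOR_BGR2GRAY)
def box(g,x0,y0,x1,y1,th):
    m=np.zeros_like(g); m[y0:y1,x0:x1]=g[y0:y1,x0:x1]>th; return m
print('cover top');rects(t,ct,box(g,275,150,335,228,140),.049,100)
g18=cv2.cvtColor(cv2.imread('pics/t18.png'),cv2.COLOR_BGR2GRAY); print('case top@18');rects(t,ct,box(g18,275,150,335,228,140),.044,100)
print('tray');rects(t,ct,box(g,205,160,265,260,170),.02,6)
print('pick');rects(t,ct,box(g,325,230,410,270,120),.029,6)
gw=cv2.cvtColor(w,cv2.COLOR_BGR2GRAY); print('wrist');rects(w,c,gw>200,.049,800)
a=cv2.resize(sd[150:290,180:420],None,fx=3.3,fy=3.3,interpolation=cv2.INTER_CUBIC); cv2.imwrite('pics/s21v.png',a)
```

```text
t37.05 tcp [ 0.4731 -0.0487  0.222 ] yaw_y -92.14 tilt 0.05 w0.0430 gf0.0 F [-0.2 -0.2 -0.7] q6 1.36
cover top
px [307. 182.] xy 0.5805 0.1075 size 0.1149 0.1701 long-axis deg 177.7 touch False
case top@18
px [301. 188.] xy 0.5802 0.1066 size 0.1138 0.1696 long-axis deg 177.8 touch False
tray
px [238. 225.] xy 0.4774 0.2991 size 0.017 0.0199 long-axis deg 90.2 touch False
px [229. 224.] xy 0.4788 0.326 size 0.0142 0.0171 long-axis deg 90.2 touch False
px [239. 206.] xy 0.5301 0.2977 size 0.0143 0.0201 long-axis deg 90.2 touch False
px [229. 207.] xy 0.53 0.3247 size 0.0143 0.0173 long-axis deg 90.2 touch False
px [240. 188.] xy 0.582 0.2964 size 0.0145 0.0201 long-axis deg 90.2 touch False
px [230. 187.] xy 0.5848 0.3237 size 0.0145 0.0174 long-axis deg 90.2 touch False
pick
px [364. 249.] xy 0.4201 -0.0594 size 0.0975 0.1437 long-axis deg 119.4 touch False
wrist
px [120.  78.] xy 0.5747 0.108 size 0.1088 0.1531 long-axis deg 177.8 touch True
```

The cover is flush within 1 mm of the case outline and all three batteries are in the tray. I'll clear the arm and re-check the pick.

step_arm([
  {"dp": [-0.1,0.25,0.12],"yaw": 0,"grip": 0.5},
  {"dp": [-0.1,0.25,0.1],"yaw": 0,"grip": 0.5},
  {"dp": [-0.1,0.25,0],"yaw": 0,"grip": 0.5},
  {"dp": [-0.1,0.25,0],"yaw": 0,"grip": 0.5},
  {"dp": [-0.1,0.25,0],"yaw": 0,"grip": 0.5},
])

```text
clock: 37.83
position: [0.3722, 0.2022, 0.2665]
ee_rot: [-0.0, 1.0, -0.019, 0.0]
contact_force: [0.9, 0.2, -0.2]
width: 0.0429
gripper_force: 0.0
```

step_arm([
  {"dp": [-0.1,0.25,0],"yaw": 0,"grip": 0.5},
  {"dp": [-0.05,0.25,0],"yaw": 0,"grip": 0.5},
  {"dp": [0,0,0],"yaw": 0,"grip": 0.5},
  {"dp": [0,0,0],"yaw": 0,"grip": 0.5},
])

```text
clock: 38.33
position: [0.3428, 0.3001, 0.266]
ee_rot: [0.001, 1.0, -0.019, -0.0]
contact_force: [-0.2, -1.1, 0.6]
width: 0.0426
gripper_force: 0.0
```

Run:
```python
from h import *
s=st(); t,ct=grab('top','t22.png'); sd,cs=grab('side','s22.png')
g0=cv2.cvtColor(cv2.imread('pics/top0.png'),cv2.COLOR_BGR2GRAY); g=cv2.cvtColor(t,cv2.COLOR_BGR2GRAY)
def box(g,x0,y0,x1,y1,th):
    m=np.zeros_like(g); m[y0:y1,x0:x1]=g[y0:y1,x0:x1]>th; return m
for n,G in(('start',g0),('now',g)):
    print(n);rects(t,ct,box(G,335,236,400,262,110),.029,6)
    rects(t,ct,box(G,215,135,245,162,150),.06,20)
for nm,P in(('disc',(380,110,418,150)),('driver',(290,90,320,155))):
    x0,y0,x1,y1=P; print(nm,'maxdiff',int(np.abs(g0[y0:y1,x0:x1].astype(int)-g[y0:y1,x0:x1]).max()),'mean',np.abs(g0[y0:y1,x0:x1].astype(int)-g[y0:y1,x0:x1]).mean())
print('cover');rects(t,ct,box(g,275,150,335,228,140),.049,100)
# pick in side view
m=cv2.cvtColor(sd,cv2.COLOR_BGR2GRAY); m0=cv2.cvtColor(cv2.imread('pics/side0.png'),cv2.COLOR_BGR2GRAY)
for n,G in(('s0',m0),('s',m)): print(n);rects(sd,cs,box(G,340,165,375,212,110),.029,6)
```

```text
t38.33 tcp [0.3428 0.3001 0.266 ] yaw_y -92.12 tilt 0.08 w0.0426 gf0.0 F [-0.2 -1.1  0.6] q6 2.17
start
px [372. 249.] xy 0.4096 -0.0645 size 0.0278 0.1571 long-axis deg 95.7 touch False
px [227. 149.] xy 0.6904 0.3265 size 0.0524 0.0478 long-axis deg 1.8 touch False
now
px [367. 248.] xy 0.4164 -0.0608 size 0.0278 0.154 long-axis deg 90.1 touch False
px [227. 149.] xy 0.6917 0.3265 size 0.0508 0.0487 long-axis deg 27.7 touch False
disc maxdiff 4 mean 1.5315789473684212
driver maxdiff 4 mean 1.3825641025641027
cover
px [307. 180.] xy 0.5804 0.1077 size 0.1149 0.17 long-axis deg 177.6 touch False
s0
px [357. 189.] xy 0.4088 -0.0469 size 0.0258 0.1837 long-axis deg 94.0 touch False
s
px [356. 191.] xy 0.411 -0.0414 size 0.0226 0.1846 long-axis deg 93.4 touch False
```

```bash
python3 -c "
from rig import ticket
print(ticket.sign_off())"
```

```text
the job is handed in; nothing more can be done
None
```

I handed the job in at about 38 s on the robot clock: all three batteries lie in the tray (the fourth bay was empty), the pick is back on its mat, the cover measured within about 1 mm of flush on the case, and the bystanders were not moved; no verdict came back.

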